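Put an oil filter away through the upper half of a split cabinet door

TASK

On the small steel bench cabinet, draw back the bolt of the upper half-door and swing that half wide open, about square to the cabinet front or further. Then put the spin-on oil filter from the bench away on the cabinet's shelf behind it, standing upright, wholly inside, and let go. The lower half-door must stay shut and bolted, and the other things on the bench must be left where they are.

Things in the scene. Friction and masses are not known exactly. Their poses are not given: they have to be found in the camera images.
- cabinet: Fixed grey steel bench cabinet (all sizes in mm), 220 deep (own x) x 300 wide (own y) x 312 high; origin: centre of its underside, on the bench. Own -x side is the front, which looks across the bench (world +y, turned -0.05 to 0.35 rad towards the robot); own +x points into it; own +y runs along the front to the hinges, at the end far from the robot. Two steel half-doors, one above the other, each with a bolt and bar handle.
- shelf_front (a point): Point on the front edge of the shelf top behind the upper half-door: cabinet x = -110 (the front plane), y = +5, height 120. Axes like the cabinet's, x inwards. Above the shelf the opening is clear from y = -120 to +135 and up to the roof's underside at height 300; the roof reaches the front plane, so a hand must lean in under it. Back wall at cabinet x = +102.
- top_keeper (a point): Centre of the steel keeper strap, fixed on the frame beside the upper half-door's free edge (cabinet x = -146, y = -136, height 215; 16 wide, 34 high), behind which the upper bolt's tip runs. A like one stands below it at height 60.
- top_hinge (a point): Point on the upper half-door's vertical hinge line, on the door's outer face, height 250 (cabinet x = -126, y = +135). The leaf is 255 wide (free edge at cabinet y = -120 when shut), 15 thick, from height 117 to 307; its inner face lies 1 mm in front of the cabinet's front plane when shut.
- top_door (a joint): Upper half-door hinge angle, rad: 0 shut, grows as the free edge swings out from the front, stop at 1.9. Vertical axis through top_hinge. Light friction (0.08 N m); it stays where it is left. While bolted it gives only about 0.01 rad.
- top_bolt (a joint): Draw of the upper bolt, m: about 0 (0 to 0.006) bolted, 0.035 fully drawn (stop). It slides along the door towards the hinges, and is clear of its keeper from about 0.02. Friction 2 N; it stays where it is left and rides with the door.
- top_bolt_grip (a point): Centre of the upper bolt's grip: an upright dark steel pin, 14 diameter, 40 long, standing 40 out from the door's outer face, height 215. At the bolted position it lies 215 from the hinge line along the door (cabinet y = -80). The door can be pulled by it too once drawn. Axes like the door's.
- top_pull (a point): Middle of the upper half-door's handle: an upright round bar, 10 diameter, 80 long, 36 out from the door's outer face, centre at height 250, 115 from the hinge line along the door (cabinet y = +20 when shut). Axes move with the door: x into the door, y to the hinge, z up.
- low_door (a joint): Lower half-door hinge angle, rad: 0 shut. Same width and hinge line as the upper one, from height 14 to 112. Must stay shut.
- low_bolt (a joint): Draw of the lower half-door's bolt, m, same make as the upper one: about 0 (0 to 0.004) bolted. Must be left alone; its grip stands at height 60.
- filter: The spin-on oil filter: a loose plain white-painted steel canister, 54 diameter, 62 high, dark band low on its side, 0.17 to 0.35 kg. Stands on the bench; origin at the centre of its underside, z up its axis.
- tin: Bystander: closed bare steel tin, 66 diameter, 90 high, upright; origin at the centre of its underside.
- jar: Bystander: amber glass jar with a white screw cap, 70 diameter, 85 high, upright; origin at the centre of its underside.
- wrench: Bystander: steel spanner, 190 long, lying on the bench; its handle runs along its own -x.
Not all that is in view belongs to the job. Leave any blue look-alike of the filter alone.

How it is judged:
By the outcome, as a careful person would: the job done as asked, in the order asked, and still so for the second after the job is handed in, with the robot touching nothing.
It also fails if it takes over 67 s, if anything falls off the work surface, if the arm or the gripper's body presses on something with over 40 N, if the wrist force passes 120 N, or if a joint passes its speed limit or range.

ROBOT

A 6-joint arm with a two-finger parallel gripper is mounted at the origin on the work surface. World frame = base frame: x ahead of the robot, y to its left, z up, the work surface at z = 0. Lengths are in m, angles in rad, forces in N, time in s.
With the tool pointing down it reaches from about 0.375 to 0.975 m from the base axis. Payload 3.8 kg.
Tool frame: the origin (TCP) lies on the mounting face of the last link; the fingertips stand 173 mm ahead of it and the grasp point (between the pads) lies 155 mm ahead of it; z points along the fingers, y is the direction in which the jaws open and shut (so a half turn about z gives the same grasp; the last joint's range is limited). The gripper opens to 85 mm and grips with 20 to 120 N. Pads are 22 mm wide; open, the fingers measure 114 mm over their backs; the gripper's body (76 mm by 85 mm) begins 54 mm behind the grasp point. The pads swing forward as they close: fully open they stand 13 mm farther back than shut.
Start: joints at [1.101, 0.264, 1.604, -0, 1.274, -0.037], TCP at [0.283, 0.613, 0.405] pointing down, gripper open.
Joint ranges: [-2.63, 2.63], [-0.94, 2.18], [0.31, 2.57], [-1.31, 4.45], [0, 2.66], [-2.55, 2.55]. Speed limits (rad/s): [2.57, 2.57, 3.14, 3.14, 3.14, 3.14].

INTERFACE

Orientations are given as a rotation vector (axis times angle).
In Python, from workcell import bot gives the robot as it stands.
- The arm moves only by the shell command python3 -m jog 'ROWS' [FORCE]. ROWS is JSON, a list that holds one entry, the list of rows, each a list of 7 numbers: the closure, from 0 (fully open) to 1 (shut), then the shift along the tool's x, y, z in cm, then the turn, a rotation vector about the tool's x, y, z in rad. A call has 1 to 12 rows; each row is the pose to reach, as a shift and turn from the pose commanded when the call began, along the tool's axes at that moment; what a row does not reach only later rows make up. A row lasts 1/8 s, in which the tool goes at most 62.5 mm and 10.7 degrees, less where a joint would pass 70% of its speed; a pose out of reach is approached as far as the arm can. A call with a gripper value outside its range is refused whole. The fingers move at their own pace and stop on an object; FORCE is the grip in N (left out, the last holds). Time passes only in rows, so rows that repeat a pose let the fingers close. It gives the time, the measured TCP pose, the force and the opening at its end, in the units of the state.
- bot.read_state(): the state, without advancing time (a new reading comes with each control period).
- bot.read_camera(name): name is "side" or "top" or "wrist"; returns the picture (480x640x3 uint8, red, green, blue); there is no depth.
- bot.camera_model(name): a dict with "intrinsics" (3x3 intrinsics, pixels), "rvec" (rotation vector, rad) and "tvec" (3), from world to camera coordinates, as OpenCV has them. Camera axes: x right, y down, z forward; pixel columns grow to the right and rows downward; lengths in m; the calibration is good to about 2 mm. The wrist camera is an equidistant fisheye: a pixel r from the principal point sees the ray r / f radians off the axis. A picture is of the moment at which its call begins: read the wrist's pose just before it. camera_model takes no time and is no camera call; for the wrist camera it gives the pose at the moment of the call.
- bot.finish_job(): hands the job in, once; it reports no verdict.
The state is a dict: "time": time; "q": joint angles; "joint_vel": joint speeds; "joint_torque": joint torques, N m; "tool_pos": TCP position; "tcp_rot": TCP orientation; "wrist_force": force on the tool from outside, world axes, zero at the start; "torque": the same for the moment, N m; "width": opening from 0.0 (shut) to 1.0 (fully open).
Only numpy, scipy, OpenCV 4.12 (cv2) and the standard library are available. Lean on these libraries where they do the work, as an engineer would, in place of code of your own. Each camera call takes 0.05 s, during which the arm holds its last target.

## Working session

There is one attempt and no reset: what is moved stays moved. The work goes in short steps, Python scripts to look and compute and a shell command to move; the robot and the scene stay as the last step left them, time stands still between calls to the robot, and variables do not carry over. Pictures are saved under pics/ and viewed, and the job is handed in when it is done.

```bash
mkdir -p pics; ls; python3 - <<'E'
from workcell import bot
import cv2,numpy as np
s=bot.read_state()
for k,v in s.items(): print(k,np.round(v,4))
for n in ("side","top","wrist"):
    m=bot.camera_model(n); print(n,{k:np.round(v,4).tolist() if not isinstance(v,str) else v for k,v in m.items()})
    cv2.imwrite(f"pics/{n}0.png",bot.read_camera(n)[:,:,::-1])
E
```

```text
pics
time 0.0
q [ 1.1011  0.2648  1.6054 -0.      1.2737 -0.0368]
joint_vel [-0.0011  0.0008  0.0009 -0.      0.0001 -0.0027]
joint_torque [ 9.00000e-04 -5.15103e+01 -3.67317e+01  1.00000e-04  1.30000e-02
  0.00000e+00]
tool_pos [0.2829 0.6125 0.4033]
tcp_rot [-0.6745 -3.0678  0.0035]
wrist_force [ 0.371  -0.128   0.8397]
torque [ 0.0339  0.0091 -0.0274]
width 1.0002
side {'intrinsics': [[535.5665, 0.0, 314.0125], [0.0, 535.5665, 227.275], [0.0, 0.0, 1.0]], 'rvec': [2.2687, 1.3789, -0.3743], 'tvec': [-0.3288, -0.3023, 1.3287]}
top {'intrinsics': [[540.9994, 0.0, 314.8774], [0.0, 540.9994, 240.2961], [0.0, 0.0, 1.0]], 'rvec': [2.1336, -2.119, 0.208], 'tvec': [0.09, 0.5388, 1.0973]}
wrist {'intrinsics': [[371.6483, 0.0, 318.2086], [0.0, 371.6483, 241.545], [0.0, 0.0, 1.0]], 'rvec': [-2.4389, -1.5605, -0.2183], 'tvec': [-0.6751, -0.0359, 0.379]}
```

View pics/side0.png

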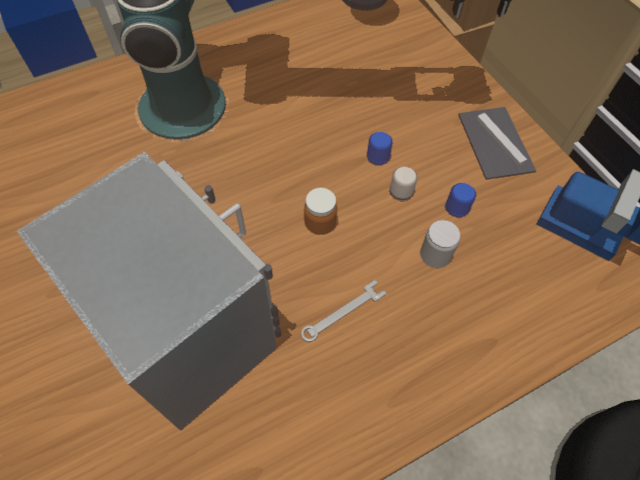

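View pics/top0.png

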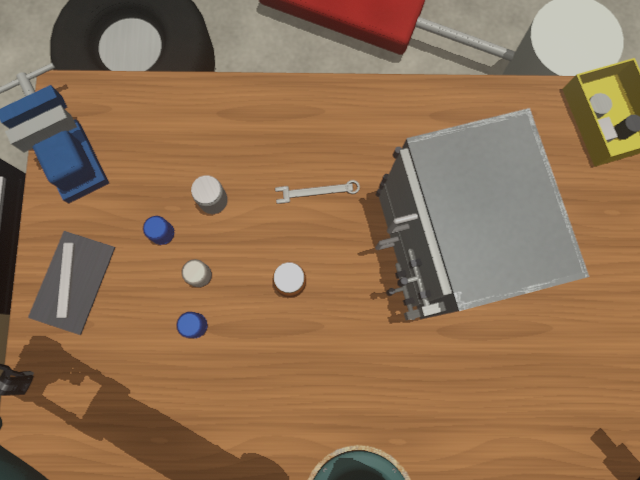

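View pics/wrist0.png

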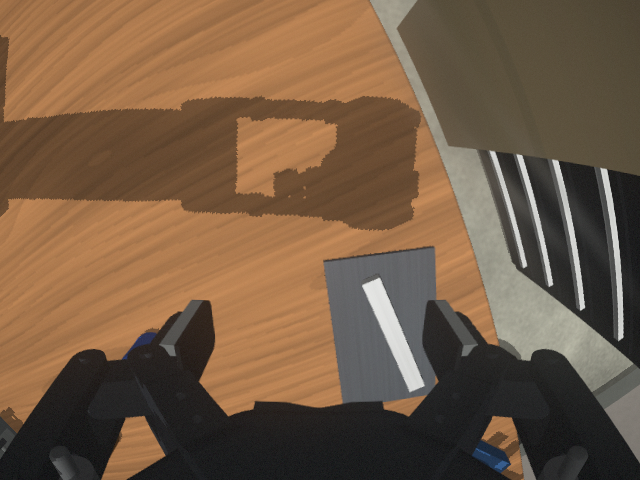

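```bash
cat > h.py <<'E'
from workcell import bot
import cv2,numpy as np
from scipy.spatial.transform import Rotation as R
def cam(n):
    m=bot.camera_model(n); return np.array(m["intrinsics"]),R.from_rotvec(m["rvec"]).as_matrix(),np.array(m["tvec"])
def ray(n,uv,M=None):
    K,Rm,t=M or cam(n); x=(uv[0]-K[0,2])/K[0,0]; y=(uv[1]-K[1,2])/K[1,1]
    if n=="wrist":
        th=np.hypot(x,y); d=np.array([x/th*np.sin(th),y/th*np.sin(th),np.cos(th)])
    else: d=np.array([x,y,1.])
    d=Rm.T@d; return -Rm.T@t,d/np.linalg.norm(d)
def onz(n,uv,z,M=None):
    c,d=ray(n,uv,M); return c+d*(z-c[2])/d[2]
def tri(a,b):
    (c1,d1),(c2,d2)=a,b
    s=np.linalg.lstsq(np.c_[d1,-d2],c2-c1,rcond=None)[0]
    p,q=c1+s[0]*d1,c2+s[1]*d2; return (p+q)/2,np.linalg.norm(p-q)
def proj(n,P,M=None):
    K,Rm,t=M or cam(n); p=Rm@np.asarray(P)+t
    if n=="wrist":
        r=np.hypot(p[0],p[1]); th=np.arctan2(r,p[2]); x,y=p[0]/r*th,p[1]/r*th
    else: x,y=p[:2]/p[2]
    return np.array([K[0,0]*x+K[0,2],K[1,1]*y+K[1,2]])
E
python3 - <<'E'
import cv2
a=cv2.imread("pics/top0.png"); b=cv2.imread("pics/side0.png")
cv2.imwrite("pics/topcab.png",cv2.resize(a[90:330,350:610],None,fx=2.5,fy=2.5,interpolation=cv2.INTER_CUBIC)[:600,:800])
cv2.imwrite("pics/sidecab.png",cv2.resize(b[140:360,130:400],None,fx=2.7,fy=2.7,interpolation=cv2.INTER_CUBIC))
import numpy as np
c=np.hstack([cv2.resize(a[230:310,150:310],(640,320)) ,]); d=cv2.resize(b[120:280,350:490],(420,480))
cv2.imwrite("pics/ft.png",c);cv2.imwrite("pics/fs.png",d)
E
```

```text
(no output)
```

View pics/topcab.png

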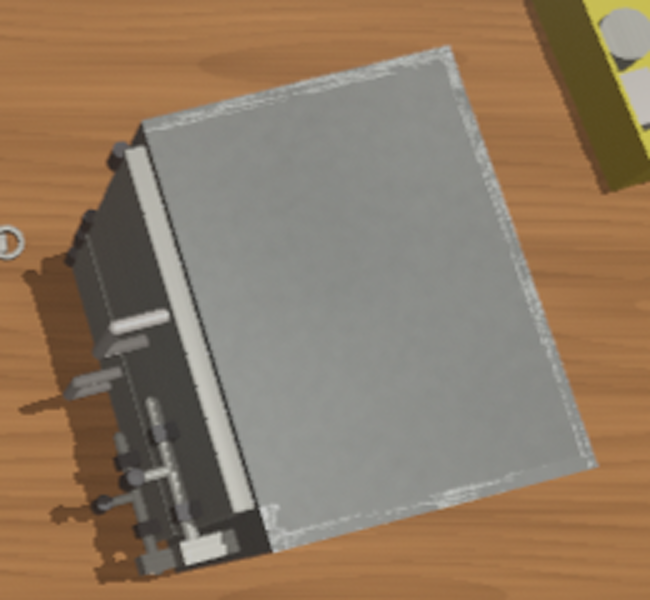

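View pics/sidecab.png

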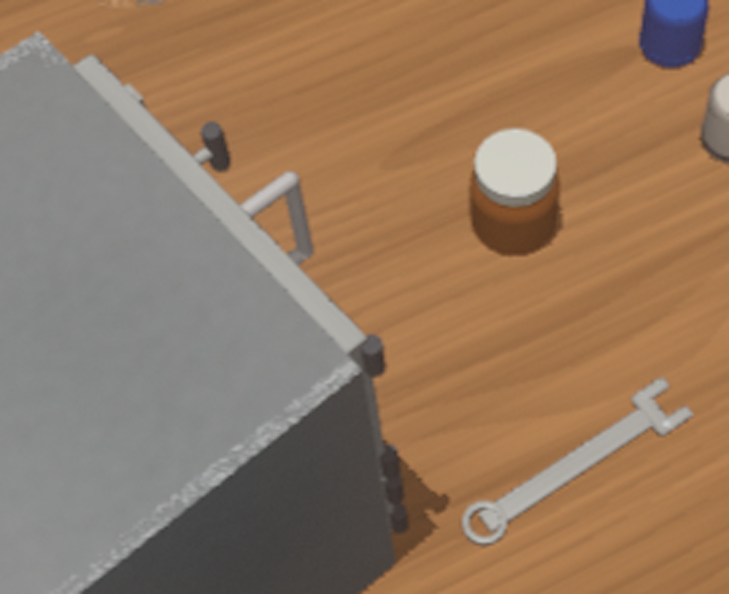

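View pics/fs.png

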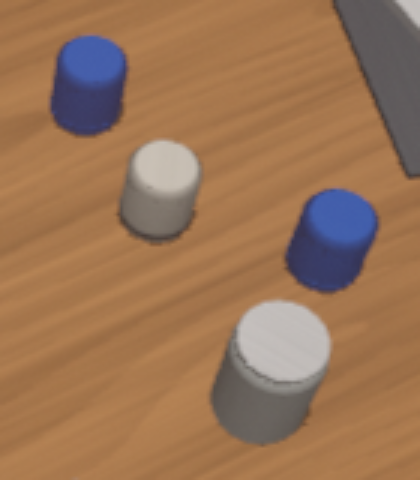

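View pics/ft.png

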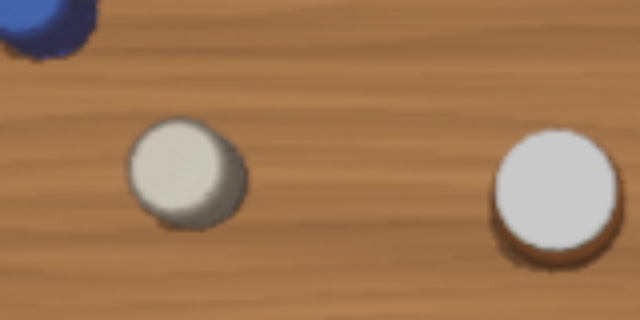

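```bash
python3 - <<'E'
from h import *
T=[(408.8,140),(528.8,108.4),(588.4,276),(458.8,310)]; S=[(263.3,275.2),(133,381),(22,232),(144.8,154)]
P=[]
for a,b in zip(T,S):
    p,e=tri(ray("top",a),ray("side",b)); P.append(p); print("corner",p.round(4),round(e,4),onz("top",a,.312).round(4),onz("side",b,.312).round(4))
P=np.array(P); c=P.mean(0)
# own y: near->far ; own x: front->back
# Z-plane at .312, fit
for src in ("top","side"):
    Q=np.array([onz(src,p,.312) for p in (T if src=="top" else S)])
    print(src,Q.mean(0).round(4), np.linalg.norm(Q[0]-Q[3]),np.linalg.norm(Q[1]-Q[0]), [np.arctan2(*(v[:2][::-1])) for v in (Q[0]-Q[3],Q[1]-Q[2])],[np.arctan2(*(v[:2][::-1])) for v in (Q[1]-Q[0],Q[2]-Q[3])])
for n,a,b in [("griptop",(402.8,281.2),(208.5,187.4)),("bar top",(396,220.8),(238,206)),("filter top",(150+175/4,230+165/4),(350+165/3,120+165/3)),("jar",(150+556/4,230+190/4),(320.5,202)),("tin",(206.5,191),(443,234))]:
    p,e=tri(ray("top",a),ray("side",b)); print(n,p.round(4),round(e,4))
E
```

```text
corner [ 0.6631 -0.0592  0.3125] 0.0063 [ 0.6623 -0.0623  0.312 ] [ 0.6641 -0.0562  0.312 ]
corner [ 0.7214 -0.2656  0.3131] 0.007 [ 0.7213 -0.2697  0.312 ] [ 0.7223 -0.2624  0.312 ]
corner [ 0.4342 -0.3442  0.3085] 0.0078 [ 0.4331 -0.3467  0.312 ] [ 0.4392 -0.3393  0.312 ]
corner [ 0.3777 -0.1352  0.3069] 0.0014 [ 0.3772 -0.1345  0.312 ] [ 0.3826 -0.1347  0.312 ]
top [ 0.5485 -0.2033  0.312 ] 0.2941252625984843 0.215690054582956 [np.float64(0.2482067510704716), np.float64(0.2609998988368366)] [np.float64(-1.293521236363798), np.float64(-1.3129195903464206)]
side [ 0.552  -0.1982  0.312 ] 0.2922257972958323 0.2142821592573604 [np.float64(0.2718036010802239), np.float64(0.2651045622960331)] [np.float64(-1.2955819295709579), np.float64(-1.3007836239355732)]
griptop [ 0.4317 -0.0596  0.2326] 0.0005
bar top [ 0.5274 -0.0397  0.2905] 0.0026
filter top [0.4691 0.3452 0.0612] 0.0012
jar [0.4557 0.1471 0.076 ] 0.0017
tin [0.6358 0.3224 0.0828] 0.0022
```

```bash
python3 - <<'E'
from h import *
s=bot.read_state(); Rt=R.from_rotvec(s["tcp_rot"]).as_matrix(); print(Rt.round(3))
K,Rm,t=cam("wrist"); c=-Rm.T@t; print("cam in tool",(Rt.T@(c-s["tool_pos"])).round(4)); print("cam axes in tool (cols)",(Rt.T@Rm.T).round(3))
E
```

```text
[[-0.908  0.419 -0.001]
 [ 0.419  0.908 -0.002]
 [ 0.    -0.002 -1.   ]]
cam in tool [0.0708 0.0013 0.0308]
cam axes in tool (cols) [[ 0.    -0.961 -0.278]
 [ 1.     0.    -0.   ]
 [ 0.    -0.278  0.961]]
```

```bash
cat >> h.py <<'E'
TH=0.262; OX=np.array([np.sin(TH),-np.cos(TH),0]); OY=np.array([np.cos(TH),np.sin(TH),0]); UP=np.array([0,0,1.])
C0=np.array([0.550,-0.2005,0])
def cab(x,y,z): return C0+OX*x+OY*y+UP*z
def orient(phi,yaw):
    "tool z pitched phi below horizontal, heading yaw; camera underneath"
    f=np.array([np.cos(yaw),np.sin(yaw),0]); l=np.array([-np.sin(yaw),np.cos(yaw),0])
    z=f*np.cos(phi)-UP*np.sin(phi); return np.c_[np.cross(l,z),l,z]
YAW=TH-np.pi/2
def delta(Rg,p,s=None):
    "row numbers (cm, rad) from measured pose to TCP pose p,Rg"
    s=s or bot.read_state(); Rt=R.from_rotvec(s["tcp_rot"]).as_matrix()
    return np.r_[Rt.T@(p-np.array(s["tool_pos"]))*100,R.from_matrix(Rt.T@Rg).as_rotvec()]
def st():
    s=bot.read_state(); Rt=R.from_rotvec(s["tcp_rot"]).as_matrix()
    print("t",round(s["time"],3),"q",np.round(s["q"],3),"tcp",np.round(s["tool_pos"],4),"z",Rt[:,2].round(3),"F",np.round(s["wrist_force"],1),"w",round(s["width"],3)); return s
E
python3 - <<'E'
from h import *
Rg=orient(np.pi/4,YAW); pin=np.array([.4317,-.0596,.225])
p=pin-.243*Rg[:,2]; print(p,Rg.round(2)); print(delta(Rg,p).round(2))
print(cab(-.166,-.08,.215),cab(-.162,.02,.25))
E
```

```text
[0.38719462 0.10636316 0.39682695] [[-0.18  0.97  0.18]
 [ 0.68  0.26 -0.68]
 [-0.71  0.   -0.71]]
[-30.69 -41.58   0.75   0.34  -0.73   0.83]
[ 0.42973396 -0.06088596  0.215     ] [ 0.5273574  -0.03884817  0.25      ]
```

```bash
python3 -m jog '[[[0.6,-3.4,-4.6,0.1,0,0,0],[0.6,-30.7,-41.6,0.8,0.34,-0.73,0.83],[0.6,-30.7,-41.6,0.8,0.34,-0.73,0.83],[0.6,-30.7,-41.6,0.8,0.34,-0.73,0.83],[0.6,-30.7,-41.6,0.8,0.34,-0.73,0.83],[0.6,-30.7,-41.6,0.8,0.34,-0.73,0.83],[0.6,-30.7,-41.6,0.8,0.34,-0.73,0.83],[0.6,-30.7,-41.6,0.8,0.34,-0.73,0.83],[0.6,-30.7,-41.6,0.8,0.34,-0.73,0.83],[0.6,-30.7,-41.6,0.8,0.34,-0.73,0.83],[0.6,-30.7,-41.6,0.8,0.34,-0.73,0.83],[0.6,-30.7,-41.6,0.8,0.34,-0.73,0.83]]]' 40; python3 - <<'E'
from h import *
s=st(); Rg=orient(np.pi/4,YAW); pin=np.array([.4317,-.0596,.225])
print(delta(Rg,pin-.243*Rg[:,2],s).round(2))
E
```

```text
time: 1.65
tool_pos: [0.3874, 0.1073, 0.3967]
tcp_rot: [1.491, 1.946, -0.612]
wrist_force: [-0.2, -0.1, 0.1]
width: 0.399
t 1.65 q [ 0.507 -0.188  2.182 -0.761  1.431  0.467] tcp [0.3874 0.1073 0.3967] z [ 0.185 -0.679 -0.711] F [-0.2 -0.1  0.1] w 0.399
[-0.06 -0.04  0.05  0.   -0.    0.  ]
```

```bash
python3 - <<'E'
from h import *
M=cam("wrist"); im=bot.read_camera("wrist")[:,:,::-1].copy()
cv2.imwrite("pics/w1.png",im)
for P in ([.4317,-.0596,.235],[.4317,-.0596,.195],cab(-.146,-.136,.215)): print(proj("wrist",P,M).round(1))
E
```

```text
[315.5 274.8]
[315.6 218.1]
[230.2 259.8]
```

View pics/w1.png

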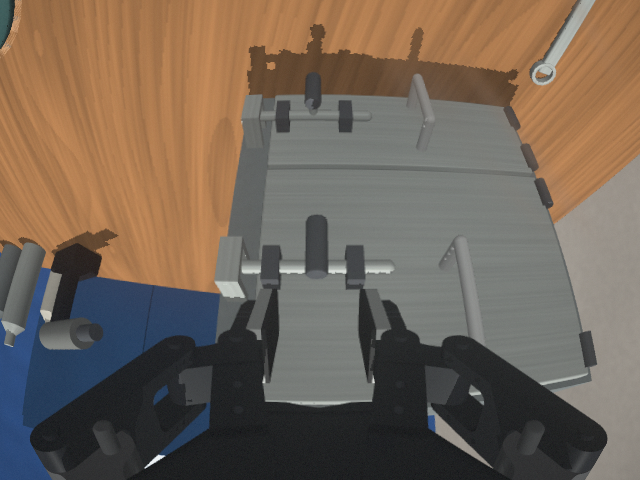

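```bash
python3 -m jog '[[[0.7,0,0.1,3,0,0,0],[0.7,0,0.1,5,0,0,0],[0.7,0,0.1,7,0,0,0],[0.7,0,0.1,7.8,0,0,0],[0.7,0,0.1,7.8,0,0,0],[1,0,0.1,7.8,0,0,0],[1,0,0.1,7.8,0,0,0],[1,0,0.1,7.8,0,0,0],[1,0,0.1,7.8,0,0,0]]]' 40; python3 - <<'E'
from h import *
s=st()
cv2.imwrite("pics/w2.png",bot.read_camera("wrist")[:,:,::-1])
E
```

```text
time: 2.82
tool_pos: [0.4027, 0.0541, 0.3418]
tcp_rot: [1.493, 1.945, -0.611]
wrist_force: [-3.0, 5.3, 3.7]
width: 0.138
t 2.825 q [ 0.374 -0.151  2.262 -0.823  1.266  0.469] tcp [0.4027 0.0541 0.3418] z [ 0.184 -0.679 -0.711] F [-3.   5.3  3.7] w 0.138
```

View pics/w2.png

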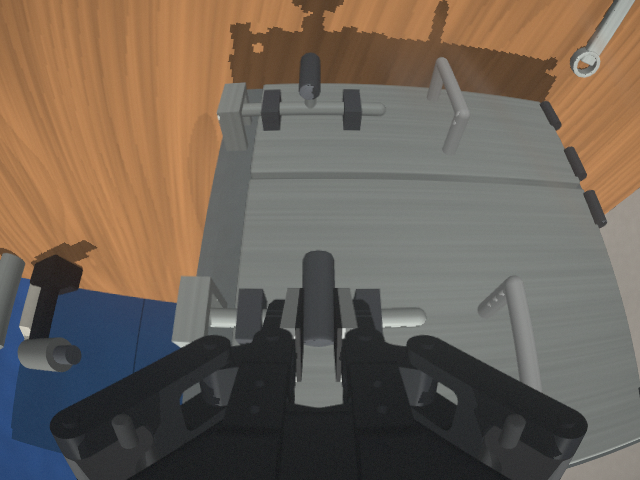

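```bash
python3 -m jog '[[[1,0,0,-0.2,0,0,0],[1,0,0.8,-0.3,0,0,0],[1,0,1.6,-0.3,0,0,0],[1,0,2.4,-0.3,0,0,0],[1,0,3.1,-0.3,0,0,0],[1,0,3.5,-0.3,0,0,0],[1,0,3.5,-0.3,0,0,0]]]' 40; python3 - <<'E'
from h import *
s=st()
cv2.imwrite("pics/w3.png",bot.read_camera("wrist")[:,:,::-1])
E
```

```text
time: 3.75
tool_pos: [0.4334, 0.0637, 0.3418]
tcp_rot: [1.498, 1.945, -0.626]
wrist_force: [-14.5, 0.4, -4.1]
width: 0.145
t 3.75 q [ 0.369 -0.078  2.198 -0.822  1.269  0.47 ] tcp [0.4334 0.0637 0.3418] z [ 0.172 -0.683 -0.71 ] F [-14.5   0.4  -4.1] w 0.145
```

View pics/w3.png

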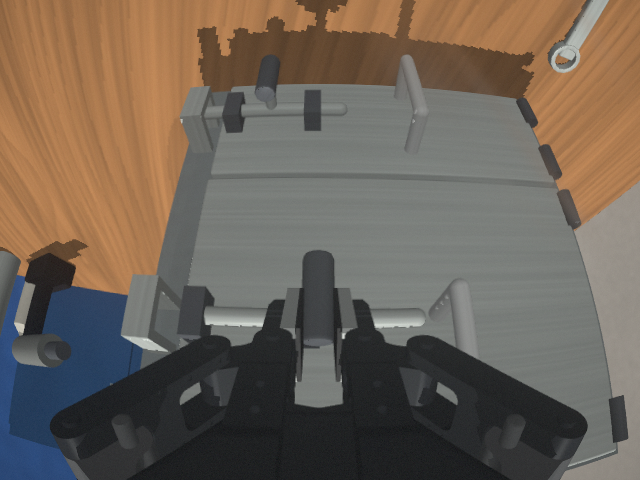

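```bash
cat > kin.py <<'E'
from h import *
from scipy.optimize import least_squares
S=[([1.1011,.2648,1.6054,0,1.2737,-.0368],[.2829,.6125,.4033],[-.6745,-3.0678,.0035]),
([.507,-.188,2.182,-.761,1.431,.467],[.3874,.1073,.3967],[1.491,1.946,-.612]),
([.374,-.151,2.262,-.823,1.266,.469],[.4027,.0541,.3418],[1.493,1.945,-.611]),
([.369,-.078,2.198,-.822,1.269,.470],[.4334,.0637,.3418],[1.498,1.945,-.626])]
def rot(q,s4=1,s6=1,g=0):
    return (R.from_euler('z',q[0])*R.from_euler('y',q[1]+q[2])*R.from_euler('z',s4*q[3])*R.from_euler('y',q[4])*R.from_euler('z',s6*q[5]+g)).as_matrix()
def fk(q,k,s4=1,s6=1,g=0):
    d1,a1,L2,a3,L3,d6=k; c=lambda a:np.array([np.sin(a),0,np.cos(a)]); 
    a=q[1]+q[2]; p=np.array([a1,0,d1])+L2*c(q[1])+L3*c(a)+a3*c(a-np.pi/2)
    Rm=rot(q,s4,s6,g); return R.from_euler('z',q[0]).apply(p)+d6*Rm[:,2],Rm
if __name__=="__main__":
    for s4 in (1,-1):
        for s6 in (1,-1):
            for g in (0,np.pi/2,-np.pi/2,np.pi):
                e=[np.linalg.norm(R.from_matrix(rot(q,s4,s6,g).T@R.from_rotvec(r).as_matrix()).as_rotvec()) for q,p,r in S]
                if max(e)<.5: 
                    print(s4,s6,g,np.round(e,4))
                    f=lambda k:np.concatenate([fk(q,k,s4,s6,g)[0]-p for q,p,r in S]+[(k-np.array([.3,0,.4,0,.4,.1]))*1e-3])
                    k=least_squares(f,[.3,0,.4,0,.4,.1]).x; print(k.round(4),np.abs(f(k)[:12]).max())
E
python3 kin.py
```

```text
1 1 1.5707963267948966 [0.0001 0.0014 0.0003 0.0005]
[ 0.1948  0.0343  0.5275 -0.0051  0.527   0.1387] 0.022200539102799233
```

```bash
python3 - <<'E'
from kin import *
g=np.pi/2
def fk2(q,k):
    p,Rm=fk(q,k[:6],1,1,g)
    R4=(R.from_euler('z',q[0])*R.from_euler('y',q[1]+q[2])*R.from_euler('z',q[3])*R.from_euler('y',q[4])).as_matrix()
    return p+R.from_euler('z',q[0]).apply([0,k[6],0])+R4[:,0]*k[7]
for mask in ([1,1,1,1,1,1,0,0],[1,0,1,0,1,1,1,0],[1,0,1,0,1,1,0,1],[1,1,1,0,1,1,0,1],[1,1,1,1,1,1,1,1]):
    m=np.array(mask,bool)
    k0=np.array([.3,0,.4,0,.4,.1,0,0])
    def full(x): k=np.where(m,k0,0); k[m]=x; return k
    f=lambda x:np.concatenate([fk2(q,full(x))-p for q,p,r in S]+[(x-k0[m])*1e-4])
    x=least_squares(f,k0[m]).x; print(mask,full(x).round(4),np.abs(f(x)[:12]).max().round(5))
E
```

```text
[1, 1, 1, 1, 1, 1, 0, 0] [ 0.1948  0.0343  0.5275 -0.0051  0.527   0.1387  0.      0.    ] 0.0222
[1, 0, 1, 0, 1, 1, 1, 0] [0.2494 0.     0.5128 0.     0.5655 0.1742 0.0249 0.    ] 0.00027
[1, 0, 1, 0, 1, 1, 0, 1] [0.2092 0.     0.5248 0.     0.5768 0.136  0.     0.014 ] 0.02227
[1, 1, 1, 0, 1, 1, 0, 1] [0.1856 0.0347 0.5312 0.     0.5452 0.1333 0.     0.0202] 0.02219
[1, 1, 1, 1, 1, 1, 1, 1] [ 2.539e-01  4.000e-04  5.113e-01 -2.900e-03  5.632e-01  1.751e-01
  2.500e-02 -3.100e-03] 0.0001
```

```bash
cat >> kin.py <<'E'
KK=[.2494,0,.5128,0,.5655,.1742]
LO=np.array([-2.63,-.94,.31,-1.31,0,-2.55]);HI=np.array([2.63,2.18,2.57,4.45,2.66,2.55])
def FK(q):
    p,Rm=fk(q,KK,1,1,np.pi/2); return p+R.from_euler('z',q[0]).apply([0,.0249,0]),Rm
def IK(p,Rg,q0):
    def f(q):
        a,b=FK(q); return np.r_[a-p,.3*R.from_matrix(b.T@Rg).as_rotvec()]
    r=least_squares(f,np.clip(q0,LO+.01,HI-.01),bounds=(LO,HI)); return r.x,np.linalg.norm(r.fun)
E
python3 - <<'E'
from kin import *
s=st(); q=np.array(s["q"]); p0=np.array(s["tool_pos"]); R0=R.from_rotvec(s["tcp_rot"]).as_matrix()
H=cab(-.126,.135,0); H[2]=0
pin0=p0+.165*R0[:,2]; print("pin",pin0,cab(-.166,-.048,.225))
for f in (0,.3,.5,1):
  qq=q
  print("frac",f)
  for th in np.arange(.2,1.75,.2):
    pin=H+R.from_euler('z',-th).apply(pin0-H); Rg=R.from_euler('z',-th*f).as_matrix()@R0
    qq,e=IK(pin-.165*Rg[:,2],Rg,qq); print(round(th,1),qq.round(2),round(e,4))
E
```

```text
t 3.8 q [ 0.369 -0.079  2.198 -0.822  1.269  0.47 ] tcp [0.4334 0.0637 0.3418] z [ 0.173 -0.683 -0.71 ] F [-15.6  -1.   -3.5] w 0.137
pin [ 0.46189678 -0.04896114  0.22469425] [ 0.46064193 -0.05259755  0.225     ]
frac 0
0.2 [ 0.44 -0.04  2.16 -0.8   1.31  0.52] 0.0
0.4 [ 0.5   0.01  2.11 -0.78  1.35  0.55] 0.0
0.6 [ 0.54  0.07  2.05 -0.76  1.37  0.58] 0.0
0.8 [ 0.56  0.14  1.97 -0.75  1.39  0.59] 0.0
1.0 [ 0.57  0.2   1.9  -0.74  1.4   0.58] 0.0
1.2 [ 0.57  0.27  1.82 -0.74  1.41  0.57] 0.0
1.4 [ 0.55  0.33  1.73 -0.75  1.42  0.55] 0.0
1.6 [ 0.53  0.39  1.66 -0.75  1.42  0.52] 0.0
frac 0.3
0.2 [ 0.44 -0.01  2.14 -0.78  1.34  0.55] 0.0
0.4 [ 0.48  0.06  2.06 -0.73  1.41  0.62] 0.0
0.6 [ 0.51  0.15  1.97 -0.69  1.46  0.67] 0.0
0.8 [ 0.52  0.23  1.87 -0.66  1.52  0.71] 0.0
1.0 [ 0.52  0.32  1.76 -0.63  1.57  0.73] 0.0
1.2 [ 0.51  0.4   1.64 -0.61  1.61  0.75] 0.0
1.4 [ 0.49  0.48  1.52 -0.59  1.66  0.76] 0.0
1.6 [ 0.46  0.56  1.4  -0.58  1.71  0.76] 0.0
frac 0.5
0.2 [ 0.43  0.    2.12 -0.76  1.36  0.57] 0.0
0.4 [ 0.47  0.1   2.02 -0.7   1.45  0.66] 0.0
0.6 [ 0.49  0.19  1.91 -0.65  1.52  0.73] 0.0
0.8 [ 0.49  0.28  1.8  -0.6   1.59  0.79] 0.0
1.0 [ 0.48  0.38  1.67 -0.55  1.66  0.83] 0.0
1.2 [ 0.46  0.47  1.54 -0.51  1.73  0.88] 0.0
1.4 [ 0.43  0.57  1.4  -0.48  1.8   0.91] 0.0
1.6 [ 0.39  0.66  1.25 -0.45  1.87  0.94] 0.0
frac 1
0.2 [ 0.41  0.05  2.07 -0.73  1.41  0.62] 0.0
0.4 [ 0.43  0.17  1.94 -0.63  1.54  0.76] 0.0
0.6 [ 0.42  0.29  1.79 -0.53  1.65  0.88] 0.0
0.8 [ 0.39  0.4   1.65 -0.44  1.76  1.  ] 0.0
1.0 [ 0.35  0.5   1.5  -0.34  1.85  1.12] 0.0
1.2 [ 0.3   0.6   1.35 -0.24  1.94  1.24] 0.0
1.4 [ 0.25  0.69  1.21 -0.13  2.02  1.38] 0.0
1.6 [ 0.19  0.77  1.07 -0.02  2.08  1.53] 0.0
```

```bash
cat > arc.py <<'E'
import sys
from kin import *
def rows(t0,t1,n,f,grip=1):
    s=st(); p0=np.array(s["tool_pos"]); R0=R.from_rotvec(s["tcp_rot"]).as_matrix(); H=cab(-.126,.135,0)
    pin0=p0+.165*R0[:,2]
    v=pin0-H; print("pin r",np.hypot(v[0],v[1]),"theta est",np.arctan2(np.dot(-v,OX),np.dot(-v,OY))-np.arctan2(.04,.183))
    for d in np.linspace(0,t1-t0,n+1)[1:]:
        pin=H+R.from_euler('z',-d).apply(pin0-H); Rg=R.from_euler('z',-d*f).as_matrix()@R0
        r=delta(Rg,pin-.165*Rg[:,2],s); print([grip]+r.round(2).tolist())
rows(*map(float,sys.argv[1:3]),int(sys.argv[3]),float(sys.argv[4]))
E
python3 arc.py 0 0.6 6 0.6
```

```text
t 3.8 q [ 0.369 -0.079  2.198 -0.822  1.269  0.47 ] tcp [0.4334 0.0637 0.3418] z [ 0.173 -0.683 -0.71 ] F [-15.6  -1.   -3.5] w 0.137
pin r 0.18593131060568313 theta est 0.019221795071488273
[1, 1.24, 1.21, -1.25, 0.04, 0.0, 0.04]
[1, 2.41, 2.59, -2.42, 0.08, 0.0, 0.09]
[1, 3.5, 4.13, -3.52, 0.13, 0.0, 0.13]
[1, 4.49, 5.82, -4.52, 0.17, 0.0, 0.17]
[1, 5.37, 7.66, -5.41, 0.21, 0.0, 0.21]
[1, 6.14, 9.62, -6.19, 0.25, 0.0, 0.26]
```

```bash
python3 -m jog '[[[1,1.2,1.1,-1.2,0.04,0,0.04],[1,2.4,2.5,-2.4,0.08,0,0.09],[1,3.5,4.1,-3.5,0.13,0,0.13],[1,4.5,5.8,-4.5,0.17,0,0.17],[1,5.4,7.6,-5.4,0.21,0,0.21],[1,6.1,9.6,-6.2,0.25,0,0.26]]]' 40; python3 arc.py 0.6 1.2 6 0.6;  python3 - <<'E'
from h import *
cv2.imwrite("pics/t4.png",bot.read_camera("top")[:,:,::-1])
E
```

```text
time: 4.55
tool_pos: [0.5047, 0.1749, 0.3423]
tcp_rot: [1.867, 1.684, -0.765]
wrist_force: [-9.8, 2.7, -12.0]
width: 0.141
t 4.55 q [ 0.479  0.211  1.887 -0.627  1.546  0.764] tcp [0.5047 0.1749 0.3423] z [-0.072 -0.698 -0.712] F [ -9.8   2.7 -12. ] w 0.141
pin r 0.1863806704572179 theta est 0.6359485315984377
[1, 1.13, 1.65, -1.11, 0.04, 0.0, 0.04]
[1, 2.15, 3.44, -2.12, 0.08, 0.0, 0.09]
[1, 3.06, 5.38, -3.01, 0.13, 0.0, 0.13]
[1, 3.85, 7.44, -3.79, 0.17, 0.0, 0.17]
[1, 4.5, 9.61, -4.43, 0.21, 0.0, 0.21]
[1, 5.02, 11.87, -4.94, 0.25, 0.0, 0.26]
```

View pics/t4.png

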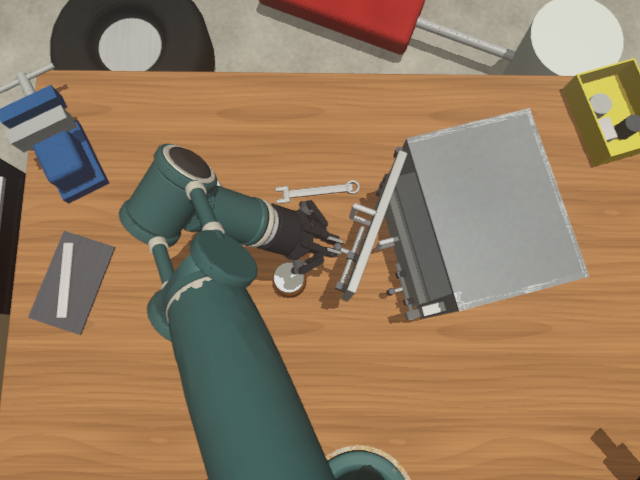

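```bash
python3 -m jog '[[[1,1.1,1.6,-1.1,0.04,0,0.04],[1,2.1,3.3,-2.1,0.08,0,0.09],[1,3.0,5.3,-3.0,0.13,0,0.13],[1,3.8,7.4,-3.8,0.17,0,0.17],[1,4.5,9.6,-4.4,0.21,0,0.21],[1,5.0,11.8,-4.9,0.25,0,0.26]]]' 40; python3 arc.py 1.24 1.74 5 0.6
```

```text
time: 5.35
tool_pos: [0.6307, 0.2344, 0.343]
tcp_rot: [2.2, 1.361, -0.89]
wrist_force: [-5.0, 7.4, -9.7]
width: 0.139
t 5.35 q [ 0.433  0.507  1.483 -0.468  1.775  0.95 ] tcp [0.6307 0.2344 0.343 ] z [-0.306 -0.628 -0.716] F [-5.   7.4 -9.7] w 0.139
pin r 0.18722262330364864 theta est 1.248923841720404
[1, 0.94, 2.02, -0.9, 0.04, -0.0, 0.04]
[1, 1.75, 4.17, -1.67, 0.08, -0.0, 0.09]
[1, 2.42, 6.42, -2.3, 0.13, -0.0, 0.13]
[1, 2.95, 8.76, -2.79, 0.17, -0.0, 0.17]
[1, 3.33, 11.16, -3.14, 0.21, -0.0, 0.21]
```

```bash
python3 -m jog '[[[1,0.9,2.0,-0.9,0.04,0,0.04],[1,1.7,4.1,-1.6,0.08,0,0.09],[1,2.4,6.4,-2.2,0.13,0,0.13],[1,2.9,8.7,-2.7,0.17,0,0.17],[1,3.3,11.0,-3.0,0.21,0,0.21],[1,3.3,11.1,-3.0,0.21,0,0.21]]]' 40; python3 - <<'E'
from h import *
st()
cv2.imwrite("pics/t5.png",bot.read_camera("top")[:,:,::-1])
cv2.imwrite("pics/w5.png",bot.read_camera("wrist")[:,:,::-1])
E
```

```text
time: 6.1
tool_pos: [0.7517, 0.2264, 0.3442]
tcp_rot: [2.448, 1.056, -0.978]
wrist_force: [2.2, 16.8, -5.3]
width: 0.138
t 6.1 q [ 0.333  0.745  1.107 -0.36   1.967  1.067] tcp [0.7517 0.2264 0.3442] z [-0.47  -0.507 -0.723] F [ 2.2 16.8 -5.3] w 0.138
```

View pics/t5.png

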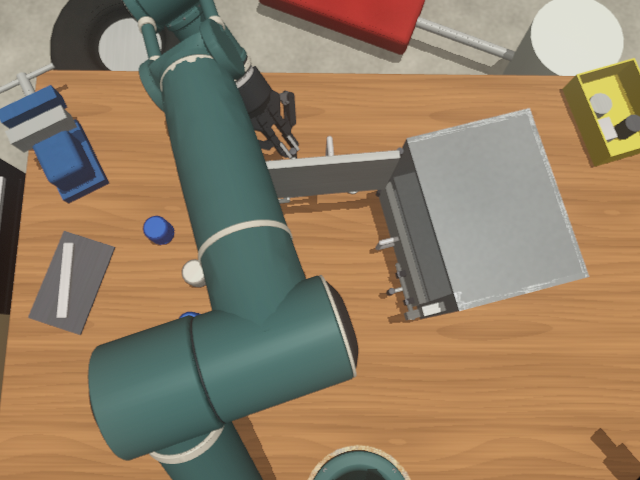

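View pics/w5.png

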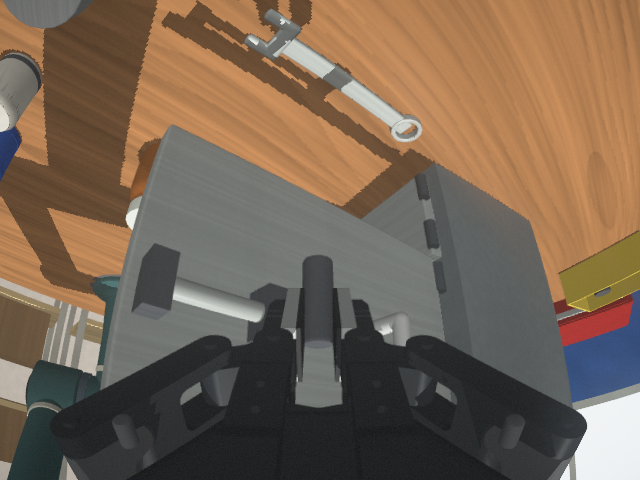

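```bash
python3 -m jog '[[[0.7,3.3,11.1,-3.0,0.21,0,0.21],[0.7,0,0,0,0,0,0]]]' 2>&1 | head -0; echo skip
```

```text
skip
```

That last call was a mistake: I sent rows I'd already used, and they may have run. I'll check what moved before I do anything else.

```bash
python3 - <<'E'
from h import *
st()
cv2.imwrite("pics/t6.png",bot.read_camera("top")[:,:,::-1])
cv2.imwrite("pics/w6.png",bot.read_camera("wrist")[:,:,::-1])
E
```

```text
t 6.45 q [ 0.318  0.782  1.081 -0.373  1.962  1.065] tcp [0.7664 0.217  0.3265] z [-0.476 -0.512 -0.715] F [-0.2  2.  -3.4] w 0.297
```

View pics/w6.png

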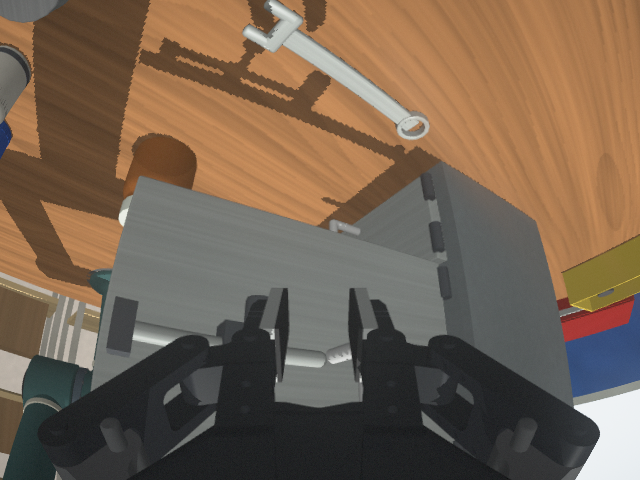

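View pics/t6.png

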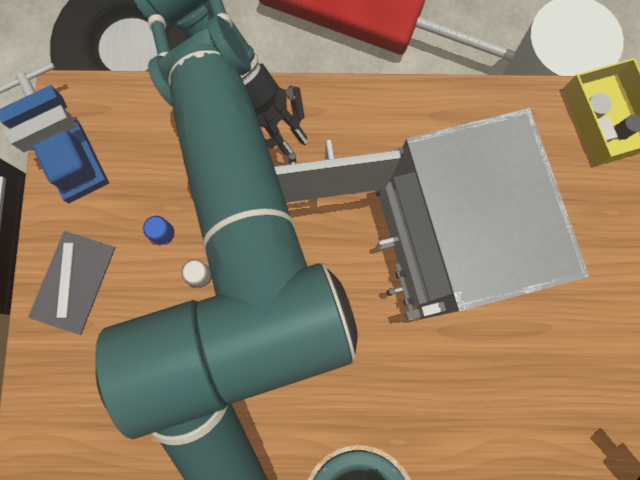

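```bash
python3 -m jog '[[[0.7,0,0,-2,0,0,0],[0.7,0,0,-5,0,0,0],[0.7,0,0,-9,0,0,0],[0.7,0,0,-13,0,0,0],[0.7,0,0,-13,0,0,0]]]' 40; python3 - <<'E'
from kin import *
s=st()
cv2.imwrite("pics/w7.png",bot.read_camera("wrist")[:,:,::-1])
Rg=orient(np.pi/4,YAW); q=np.array(s["q"])
F=np.array([.469,.345,.036])
q0=[.9,.2,1.8,-.8,1.3,.5]
for n,g in [("mid",[.43,.45,.25]),("pre",F-.10*Rg[:,2]),("grasp",F),("lift",F+[0,0,.2]),("front",cab(-.25,.0,.2)),("in",cab(-.06,0,.165)),("set",cab(-.06,0,.156))]:
    p=np.array(g)-.15*Rg[:,2]; x,e=IK(p,Rg,q0); print(n,p.round(3),x.round(2),round(e,4),delta(Rg,p,s).round(2))
E
```

```text
time: 7.18
tool_pos: [0.8122, 0.2905, 0.4425]
tcp_rot: [2.443, 1.047, -0.975]
wrist_force: [0.5, -0.4, -0.9]
width: 0.297
t 7.175 q [ 0.376  0.911  0.653 -0.402  2.249  0.992] tcp [0.8122 0.2905 0.4425] z [-0.467 -0.512 -0.72 ] F [ 0.5 -0.4 -0.9] w 0.297
mid [0.403 0.552 0.356] [ 1.03  0.5   1.47 -0.54  1.75  0.84] 0.0 [-9.800e-01 -4.791e+01  1.194e+01 -7.000e-01 -1.000e-02 -7.400e-01]
pre [0.423 0.516 0.213] [ 0.98  0.6   1.61 -0.56  1.53  0.92] 0.0 [ 8.090e+00 -4.410e+01  2.318e+01 -7.000e-01 -1.000e-02 -7.400e-01]
grasp [0.442 0.447 0.142] [ 0.91  0.62  1.73 -0.61  1.37  0.96] 0.0 [ 1.038e+01 -3.819e+01  3.092e+01 -7.000e-01 -1.000e-02 -7.400e-01]
lift [0.442 0.447 0.342] [ 0.91  0.39  1.65 -0.6   1.63  0.78] 0.0 [-3.490e+00 -3.790e+01  1.651e+01 -7.000e-01 -1.000e-02 -7.400e-01]
front [0.458 0.143 0.306] [ 0.5   0.08  2.12 -0.8   1.29  0.61] 0.0 [-1.592e+01 -1.594e+01  3.393e+01 -7.000e-01 -1.000e-02 -7.400e-01]
in [ 0.507 -0.04   0.271] [ 0.11  0.1   2.18 -0.98  1.    0.46] 0.0 [-2.053e+01  1.700e-01  4.355e+01 -7.000e-01 -1.000e-02 -7.400e-01]
set [ 0.507 -0.04   0.262] [ 0.11  0.11  2.18 -0.99  0.99  0.48] 0.0 [-1.99e+01  1.60e-01  4.42e+01 -7.00e-01 -1.00e-02 -7.40e-01]
```

View pics/w7.png

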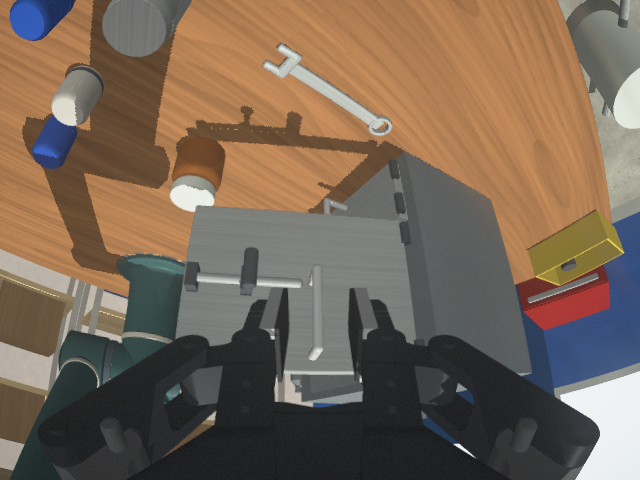

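```bash
python3 -m jog '[[[0.1,-1,-24,3,-0.35,0,-0.37],[0.1,-1,-24,3,-0.35,0,-0.37],[0.1,-1,-24,3,-0.35,0,-0.37],[0.1,-1,-24,3,-0.35,0,-0.37],[0.1,-1,-48,12,-0.7,-0.01,-0.74],[0.1,-1,-48,12,-0.7,-0.01,-0.74],[0.1,-1,-48,12,-0.7,-0.01,-0.74],[0.1,-1,-48,12,-0.7,-0.01,-0.74],[0.1,-1,-48,12,-0.7,-0.01,-0.74],[0.1,-1,-48,12,-0.7,-0.01,-0.74],[0.1,-1,-48,12,-0.7,-0.01,-0.74]]]' 40; python3 - <<'E'
from kin import *
s=st()
M=cam("wrist"); cv2.imwrite("pics/w8.png",bot.read_camera("wrist")[:,:,::-1])
cv2.imwrite("pics/s8.png",bot.read_camera("side")[:,:,::-1]);cv2.imwrite("pics/t8.png",bot.read_camera("top")[:,:,::-1])
print(proj("wrist",[.469,.345,.062],M),proj("wrist",[.469,.345,0],M))
np.save("w8.npy",np.r_[M[1].ravel(),M[2]])
E
```

```text
time: 8.6
tool_pos: [0.4016, 0.5506, 0.3557]
tcp_rot: [1.491, 1.952, -0.628]
wrist_force: [0.3, -0.8, 0.6]
width: 0.9
t 8.6 q [ 1.032  0.498  1.474 -0.532  1.752  0.828] tcp [0.4016 0.5506 0.3557] z [ 0.173 -0.682 -0.71 ] F [ 0.3 -0.8  0.6] w 0.9
[335.28922414 157.40274664] [334.23497096 111.77582712]
```

View pics/w8.png

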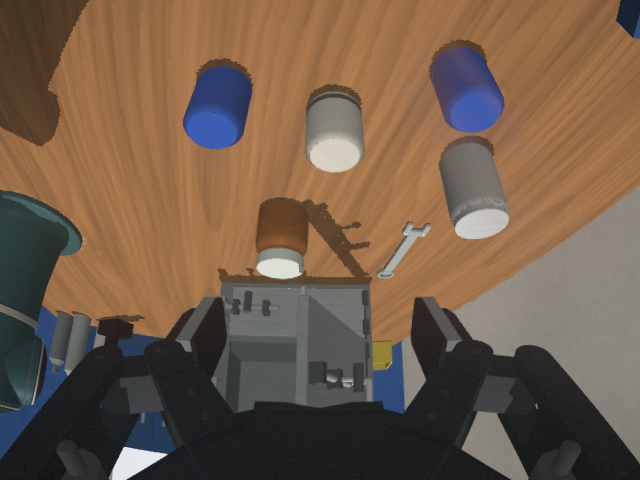

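View pics/t8.png

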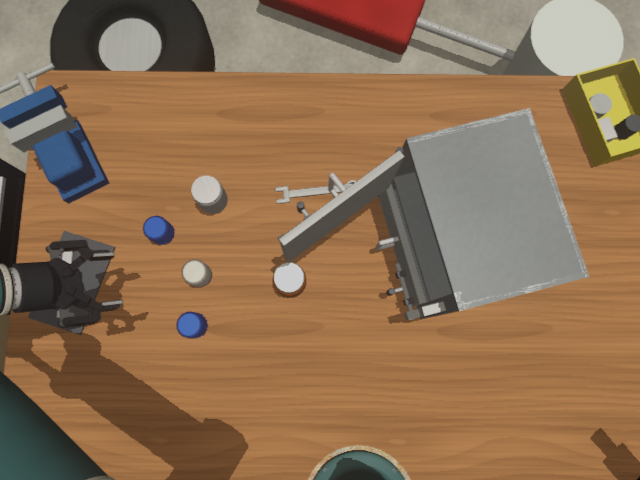

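View pics/s8.png

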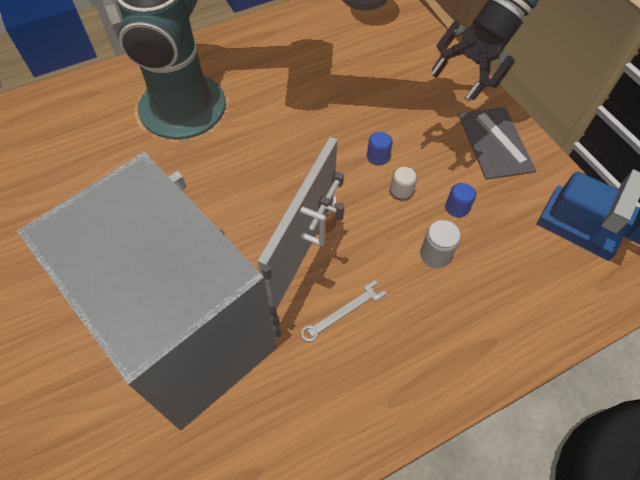

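```bash
python3 - <<'E'
from kin import *
H=cab(-.126,.135,0)
def ang(v): return (np.arctan2(-OY[1],-OY[0])-np.arctan2(v[1],v[0]))%(2*np.pi)
p,e=tri(ray("top",(281,240)),ray("side",(334,141))); print("edge",p,e,ang(p-H),np.linalg.norm((p-H)[:2]))
s=st(); q=np.array(s["q"])
# down, jaw axis: choose tool y along yaw psi
for psi in (TH,TH+.8,TH-.8):
  l=np.array([np.cos(psi),np.sin(psi),0]); z=-UP; Rg=np.c_[np.cross(l,z),l,z]
  print(psi)
  for th in (.8,1.2,1.5,1.84):
    d=R.from_euler('z',-th).apply(-OY); n=R.from_euler('z',-th).apply(OX)
    tip=H+.215*d+.035*n; tip[2]=.265
    x,e=IK(tip+[0,0,.173],Rg,[.5,.2,1.6,0,1.3,0]); print(th,tip.round(3),x.round(2),round(e,4),delta(Rg,tip+[0,0,.173],s).round(2).tolist())
E
```

```text
edge [0.49041302 0.15114286 0.30203879] 0.00012111274343558062 1.1538057027926634 0.2505451797536491
t 8.75 q [ 1.032  0.498  1.473 -0.531  1.752  0.828] tcp [0.4016 0.5508 0.3556] z [ 0.172 -0.682 -0.711] F [-0.5 -0.8  0.2] w 0.901
0.262
0.8 [0.445 0.036 0.265] [ 0.03 -0.2   2.02 -0.    1.32 -0.24] 0.0 [-41.84, -9.14, 30.0, -0.01, 0.78, 0.0]
1.2 [0.492 0.109 0.265] [ 0.17 -0.08  1.92  0.    1.31 -0.09] 0.0 [-37.78, -2.72, 25.86, -0.01, 0.78, 0.0]
1.5 [0.544 0.148 0.265] [ 0.22  0.04  1.8   0.    1.3  -0.04] 0.0 [-36.1, 3.32, 24.09, -0.01, 0.78, 0.0]
1.84 [0.614 0.171 0.265] [ 0.23  0.18  1.65  0.    1.32 -0.03] 0.0 [-35.83, 10.67, 23.7, -0.01, 0.78, 0.0]
1.062
0.8 [0.445 0.036 0.265] [ 0.03 -0.2   2.02  0.    1.32 -1.04] 0.0 [-41.84, -9.14, 30.0, -0.32, 0.73, -0.75]
1.2 [0.492 0.109 0.265] [ 0.17 -0.08  1.92  0.    1.31 -0.89] 0.0 [-37.78, -2.72, 25.86, -0.32, 0.73, -0.75]
1.5 [0.544 0.148 0.265] [ 0.22  0.04  1.8   0.    1.3  -0.84] 0.0 [-36.1, 3.32, 24.09, -0.32, 0.73, -0.75]
1.84 [0.614 0.171 0.265] [ 0.23  0.18  1.65  0.    1.32 -0.83] 0.0 [-35.83, 10.67, 23.7, -0.32, 0.73, -0.75]
-0.538
0.8 [0.445 0.036 0.265] [ 0.03 -0.2   2.02  0.    1.32  0.56] 0.0 [-41.84, -9.14, 30.0, 0.3, 0.74, 0.76]
1.2 [0.492 0.109 0.265] [ 0.17 -0.08  1.92 -0.    1.31  0.71] 0.0 [-37.78, -2.72, 25.86, 0.3, 0.74, 0.76]
1.5 [0.544 0.148 0.265] [ 0.22  0.04  1.8  -0.    1.3   0.76] 0.0 [-36.1, 3.32, 24.09, 0.3, 0.74, 0.76]
1.84 [0.614 0.171 0.265] [ 0.23  0.18  1.65 -0.    1.32  0.77] 0.0 [-35.83, 10.67, 23.7, 0.3, 0.74, 0.76]
```

```bash
python3 -m jog '[[[1,-48.9,-9.1,22.9,-0.01,0.78,0],[1,-48.9,-9.1,22.9,-0.01,0.78,0],[1,-48.9,-9.1,22.9,-0.01,0.78,0],[1,-48.9,-9.1,22.9,-0.01,0.78,0],[1,-48.9,-9.1,22.9,-0.01,0.78,0],[1,-48.9,-9.1,22.9,-0.01,0.78,0],[1,-48.9,-9.1,22.9,-0.01,0.78,0],[1,-48.9,-9.1,22.9,-0.01,0.78,0],[1,-48.9,-9.1,22.9,-0.01,0.78,0],[1,-48.9,-9.1,22.9,-0.01,0.78,0],[1,-48.9,-9.1,22.9,-0.01,0.78,0],[1,-48.9,-9.1,22.9,-0.01,0.78,0]]]' 40; python3 - <<'E'
from kin import *
s=st(); H=cab(-.126,.135,0)
l=OY; z=-UP; Rg=np.c_[np.cross(l,z),l,z]
for th in (.8,.95,1.1,1.25,1.4,1.55,1.7,1.82):
    d=R.from_euler('z',-th).apply(-OY); n=R.from_euler('z',-th).apply(OX)
    tip=H+.215*d+.035*n; tip[2]=.265
    print(th,delta(Rg,tip+[0,0,.173],s).round(2).tolist())
cv2.imwrite("pics/t9.png",bot.read_camera("top")[:,:,::-1])
E
```

```text
time: 10.25
tool_pos: [0.4465, 0.0383, 0.5372]
tcp_rot: [-1.904, -2.495, 0.008]
wrist_force: [-0.5, 0.7, 0.5]
width: -0.001
t 10.25 q [ 0.031 -0.229  1.866 -0.002  1.51  -0.237] tcp [0.4465 0.0383 0.5372] z [-0.006 -0.002 -1.   ] F [-0.5  0.7  0.5] w -0.001
0.8 [-0.16, -0.12, 9.92, -0.01, 0.0, 0.01]
0.95 [2.3, 2.03, 9.91, -0.01, 0.0, 0.01]
1.1 [4.41, 4.52, 9.89, -0.01, 0.0, 0.01]
1.25 [6.12, 7.3, 9.88, -0.01, 0.0, 0.01]
1.4 [7.39, 10.31, 9.86, -0.01, 0.0, 0.01]
1.55 [8.21, 13.47, 9.84, -0.01, 0.0, 0.01]
1.7 [8.54, 16.72, 9.82, -0.01, 0.0, 0.01]
1.82 [8.45, 19.33, 9.8, -0.01, 0.0, 0.01]
```

View pics/t9.png

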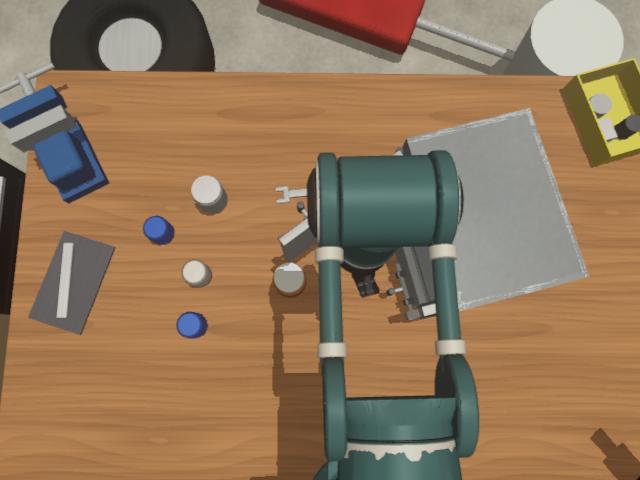

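```bash
python3 -m jog '[[[1,0,0,5,0,0,0],[1,0,0,9.9,0,0,0],[1,2.3,2,9.9,0,0,0],[1,4.4,4.5,9.9,0,0,0],[1,5.5,6,9.9,0,0,0],[1,6.1,7.3,9.9,0,0,0],[1,7.4,10.3,9.9,0,0,0],[1,8.2,13.4,9.9,0,0,0],[1,8.5,16.7,9.9,0,0,0],[1,8.5,19.3,9.9,0,0,0],[1,8.5,19.5,9.9,0,0,0],[1,8.5,17,9.9,0,0,0]]]' 40; python3 - <<'E'
from kin import *
s=st()
cv2.imwrite("pics/s10.png",bot.read_camera("side")[:,:,::-1])
E
```

```text
time: 11.8
tool_pos: [0.5883, 0.1641, 0.4374]
tcp_rot: [-1.905, -2.494, 0.008]
wrist_force: [-0.5, -0.3, 0.2]
width: -0.004
t 11.8 q [ 2.320e-01  1.270e-01  1.706e+00 -1.000e-03  1.314e+00 -3.400e-02] tcp [0.5883 0.1641 0.4374] z [-0.005 -0.002 -1.   ] F [-0.5 -0.3  0.2] w -0.004
```

View pics/s10.png

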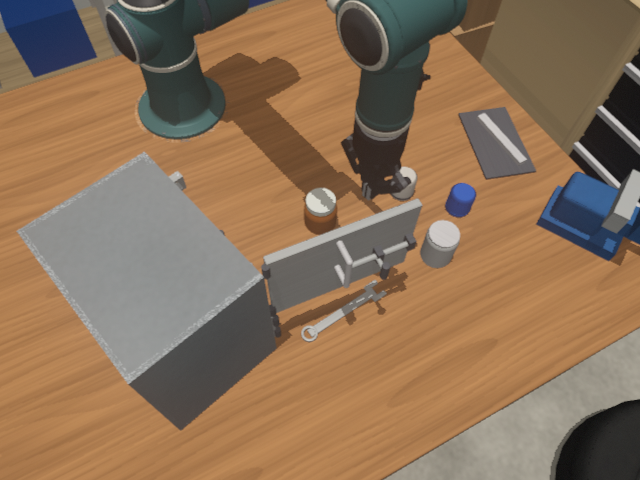

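```bash
python3 - <<'E'
from kin import *
H=cab(-.126,.135,0)
v=onz("side",(418,203),.307); a=(np.arctan2(-OY[1],-OY[0])-np.arctan2(*(v-H)[1::-1]))%(2*np.pi); print("door",a,np.linalg.norm((v-H)[:2]))
s=st(); Rg=orient(np.pi/4,YAW); F=np.array([.469,.345,.036])
for g in ([.43,.45,.25],F-.10*Rg[:,2]): print(delta(Rg,np.array(g)-.15*Rg[:,2],s).round(2).tolist())
# filter in old wrist pic w8 : cap circle centre ~ (334,155)
d=np.load("w8.npy"); K=cam("wrist")[0]; M=(K,d[:9].reshape(3,3),d[9:])
im=cv2.imread("pics/w8.png"); hsv=cv2.cvtColor(im,cv2.COLOR_BGR2HSV)
m=cv2.inRange(hsv,(0,0,90),(180,60,255)); m[:, :290]=0; m[:,380:]=0; m[180:]=0
n,l,stt,c=cv2.connectedComponentsWithStats(m); i=1+stt[1:,4].argmax(); print(stt[i],c[i])
L,T_,W,Hh,_=stt[i]
print("sil mid ray at z=.031",onz("wrist",(L+W/2,T_+Hh/2+5),.031,M), "pred", proj("wrist",[.469,.345,.031],M))
E
```

```text
door 1.8797362126965984 0.2485783027387855
t 11.85 q [ 2.320e-01  1.220e-01  1.712e+00 -1.000e-03  1.318e+00 -3.400e-02] tcp [0.5851 0.1634 0.4374] z [-0.009 -0.003 -1.   ] F [-4.5 -1.3 -0.1] w -0.001
[42.34, -7.3, 8.17, -0.01, -0.78, 0.01]
[38.27, -6.14, 22.5, -0.01, -0.78, 0.01]
[ 305   97   60   75 3745] [333.9212283  134.53724967]
sil mid ray at z=.031 [0.47170799 0.33689564 0.031     ] pred [334.75293789 133.15519784]
```

```bash
python3 -m jog '[[[0.5,-1,-2,-6,0,0,0],[0.1,-1,-3,-11,0,0,0],[0.1,42.3,-7.3,8,-0.01,-0.78,0.01],[0.1,42.3,-7.3,8,-0.01,-0.78,0.01],[0.1,42.3,-7.3,8,-0.01,-0.78,0.01],[0.1,42.3,-7.3,8,-0.01,-0.78,0.01],[0.1,42.3,-7.3,8,-0.01,-0.78,0.01],[0.1,42.3,-7.3,8,-0.01,-0.78,0.01],[0.1,42.3,-7.3,8,-0.01,-0.78,0.01],[0.1,42.3,-7.3,8,-0.01,-0.78,0.01],[0.1,42.3,-7.3,8,-0.01,-0.78,0.01],[0.1,42.3,-7.3,8,-0.01,-0.78,0.01]]]' 40; python3 - <<'E'
from kin import *
s=st(); Rg=orient(np.pi/4,YAW); F=np.array([.469,.345,.036])
for b in (.1,.05,0): print(delta(Rg,F-(b+.15)*Rg[:,2],s).round(2).tolist())
a=bot.read_camera("top")[:,:,::-1]; cv2.imwrite("pics/t11.png",a)
E
```

```text
time: 13.35
tool_pos: [0.4058, 0.5523, 0.3584]
tcp_rot: [1.495, 1.94, -0.607]
wrist_force: [0.8, -0.6, -0.3]
width: 0.9
t 13.35 q [ 1.031  0.499  1.467 -0.544  1.747  0.836] tcp [0.4058 0.5523 0.3584] z [ 0.187 -0.679 -0.71 ] F [ 0.8 -0.6 -0.3] w 0.9
[7.43, 0.62, 13.15, 0.0, -0.0, -0.01]
[7.41, 0.6, 18.15, 0.0, -0.0, -0.01]
[7.39, 0.57, 23.15, 0.0, -0.0, -0.01]
```

View pics/t11.png

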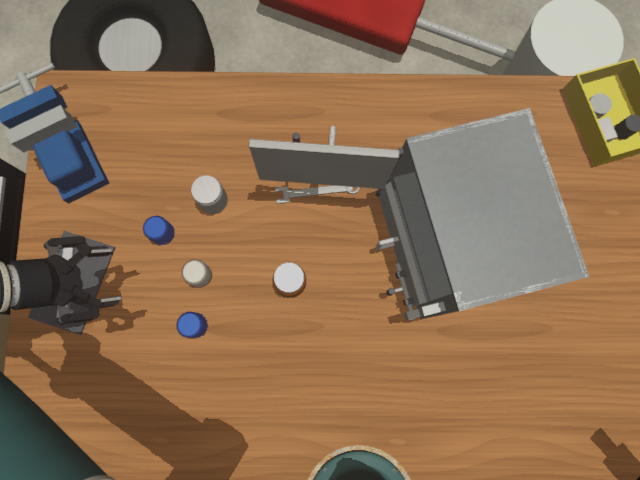

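```bash
python3 -m jog '[[[0.1,7.4,0.6,5,0,0,0],[0.1,7.4,0.6,10,0,0,0],[0.1,7.4,0.6,15,0,0,0],[0.1,7.4,0.6,15,0,0,0]]]' 40; python3 - <<'E'
from kin import *
s=st(); Rg=orient(np.pi/4,YAW); F=np.array([.469,.345,.036])
print(delta(Rg,F-.15*Rg[:,2],s).round(2).tolist())
M=cam("wrist"); im=bot.read_camera("wrist")[:,:,::-1].copy(); cv2.imwrite("pics/w12.png",im)
for z in (0,.062): print(proj("wrist",[.469,.345,z],M).round(1))
E
```

```text
time: 13.9
tool_pos: [0.4265, 0.4983, 0.1958]
tcp_rot: [1.495, 1.937, -0.619]
wrist_force: [-0.6, -0.3, 1.0]
width: 0.902
t 13.9 q [ 0.968  0.605  1.639 -0.569  1.491  0.935] tcp [0.4265 0.4983 0.1958] z [ 0.18  -0.685 -0.706] F [-0.6 -0.3  1. ] w 0.902
[0.06, 0.15, 7.55, -0.0, 0.0, -0.0]
[320.4 211.8]
[320.8 309.9]
```

View pics/w12.png

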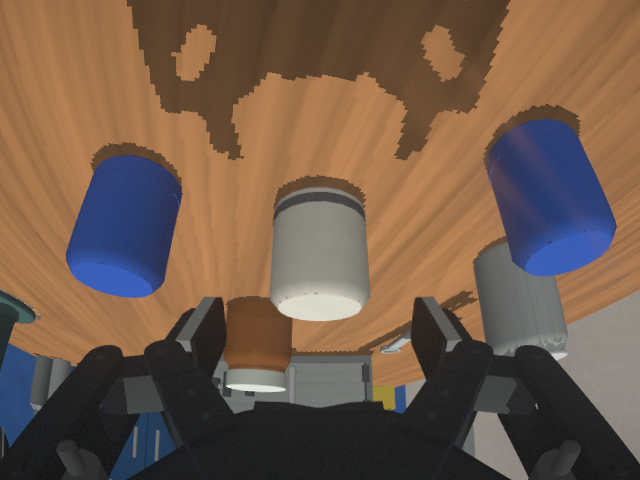

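```bash
python3 -m jog '[[[0.1,0.1,0.1,2.5,0,0,0],[0.1,0.1,0.1,5,0,0,0],[0.1,0.1,0.1,7,0,0,0],[0.1,0.1,0.1,7.5,0,0,0],[0.1,0.1,0.1,7.5,0,0,0],[1,0.1,0.1,7.5,0,0,0],[1,0.1,0.1,7.5,0,0,0],[1,0.1,0.1,7.5,0,0,0],[1,0.1,0.1,7.5,0,0,0],[1,0.1,0.1,7.5,0,0,0]]]' 45; python3 - <<'E'
from kin import *
s=st(); cv2.imwrite("pics/w13.png",bot.read_camera("wrist")[:,:,::-1])
Rt=R.from_rotvec(s["tcp_rot"]).as_matrix(); print("up 18cm:",(Rt.T@[0,0,18]).round(2),"grasp pt",np.array(s["tool_pos"])+.15*Rt[:,2])
E
```

```text
time: 15.2
tool_pos: [0.4409, 0.4544, 0.1468]
tcp_rot: [1.495, 1.94, -0.606]
wrist_force: [-2.8, 1.7, 5.7]
width: 0.61
t 15.2 q [ 0.916  0.624  1.721 -0.61   1.376  0.962] tcp [0.4409 0.4544 0.1468] z [ 0.187 -0.679 -0.71 ] F [-2.8  1.7  5.7] w 0.61
up 18cm: [-12.67   0.15 -12.78] grasp pt [0.46897868 0.35263677 0.04026019]
```

View pics/w13.png

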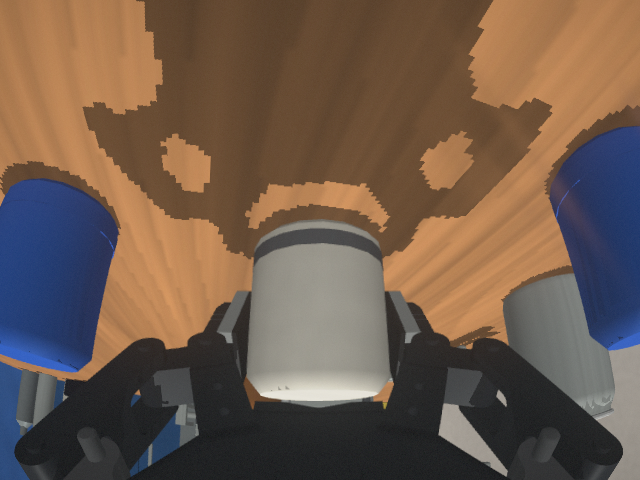

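```bash
python3 -m jog '[[[1,-1.5,0,-1.5,0,0,0],[1,-4,0,-4,0,0,0],[1,-7,0,-7,0,0,0],[1,-10.5,0.1,-10.5,0,0,0],[1,-14,0.1,-14.2,0,0,0],[1,-14,0.1,-14.2,0,0,0],[1,-14,0.1,-14.2,0,0,0]]]' 45; python3 - <<'E'
from kin import *
s=st(); cv2.imwrite("pics/w14.png",bot.read_camera("wrist")[:,:,::-1]); cv2.imwrite("pics/s14.png",bot.read_camera("side")[:,:,::-1]); cv2.imwrite("pics/t14.png",bot.read_camera("top")[:,:,::-1])
E
```

```text
time: 16.12
tool_pos: [0.4402, 0.4538, 0.3447]
tcp_rot: [1.496, 1.942, -0.606]
wrist_force: [0.2, -0.5, -3.9]
width: 0.616
t 16.125 q [ 0.916  0.394  1.643 -0.597  1.63   0.787] tcp [0.4402 0.4538 0.3447] z [ 0.187 -0.678 -0.711] F [ 0.2 -0.5 -3.9] w 0.616
```

View pics/w14.png

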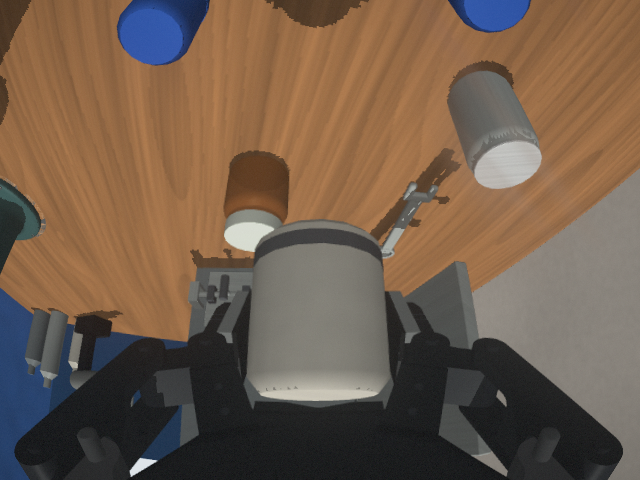

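View pics/s14.png

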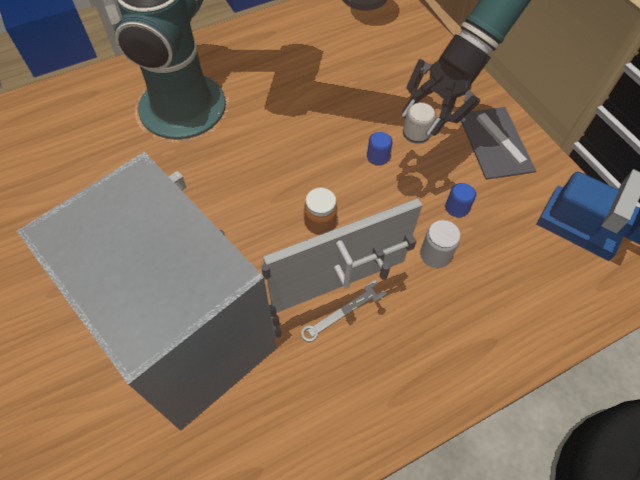

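```bash
python3 - <<'E'
from kin import *
im=cv2.imread("pics/w8.png"); cv2.imwrite("pics/w8c.png",cv2.resize(im[260:420,200:400],None,fx=3.7,fy=3.7,interpolation=cv2.INTER_CUBIC))
s=st(); Rg=orient(np.pi/4,YAW); off=np.array([.028,-.109,-.1468]); q=np.array(s["q"])
for n,g in [("high",cab(-.25,0,.2)),("front",cab(-.22,0,.132)),("in",cab(-.06,0,.132)),("set",cab(-.06,0,.12))]:
    q,e=IK(g-off,Rg,q); print(n,q.round(2),round(e,4),delta(Rg,g-off,s).round(2).tolist())
E
```

```text
t 16.275 q [ 0.916  0.397  1.644 -0.597  1.63   0.787] tcp [0.44   0.4534 0.3425] z [ 0.185 -0.681 -0.709] F [-0.3  0.  -4.2] w 0.615
high [ 0.51  0.04  2.08 -0.78  1.36  0.56] 0.0 [-21.42, -6.17, 20.66, 0.0, -0.0, -0.0]
front [ 0.46  0.11  2.14 -0.83  1.22  0.63] 0.0 [-18.75, -6.19, 27.6, 0.0, -0.0, -0.0]
in [ 0.13  0.09  2.17 -0.96  1.02  0.45] 0.0 [-30.09, -6.18, 38.88, 0.0, -0.0, -0.0]
set [ 0.13  0.1   2.18 -0.98  1.01  0.48] 0.0 [-29.24, -6.19, 39.73, 0.0, -0.0, -0.0]
```

View pics/w8c.png

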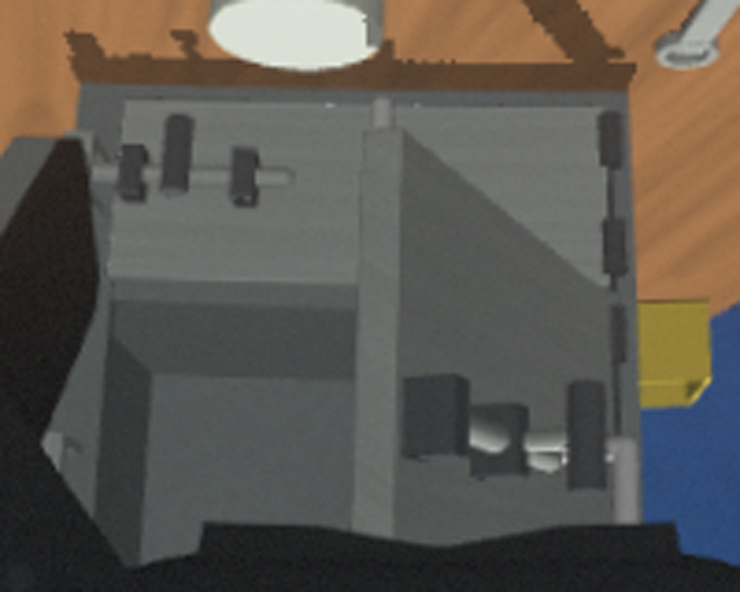

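```bash
python3 -m jog '[[[1,-4,-1.2,4,0,0,0],[1,-8,-2.4,8,0,0,0],[1,-12,-3.6,12,0,0,0],[1,-16,-4.8,16,0,0,0],[1,-20,-6,20,0,0,0],[1,-21.4,-6.2,20.7,0,0,0],[1,-21.4,-6.2,20.7,0,0,0],[1,-21.4,-6.2,20.7,0,0,0]]]' 45; python3 - <<'E'
from kin import *
s=st(); M=cam("wrist"); cv2.imwrite("pics/w15.png",bot.read_camera("wrist")[:,:,::-1]); np.save("w15.npy",np.r_[M[1].ravel(),M[2]])
for y in (-.1,-.06,.06,.12): print(y,proj("wrist",cab(-.11,y,.12),M).round(1))
Rg=orient(np.pi/4,YAW); off=np.array([.028,-.109,-.1468])
for n,g in [("front",cab(-.22,0,.132)),("in",cab(-.06,0,.132)),("set",cab(-.06,0,.12))]:
    print(n,delta(Rg,g-off,s).round(2).tolist())
E
```

```text
time: 17.27
tool_pos: [0.4576, 0.1512, 0.3476]
tcp_rot: [1.495, 1.942, -0.606]
wrist_force: [1.1, 0.2, -3.0]
width: 0.616
t 17.275 q [ 0.515  0.034  2.076 -0.774  1.351  0.56 ] tcp [0.4576 0.1512 0.3476] z [ 0.187 -0.678 -0.711] F [ 1.1  0.2 -3. ] w 0.616
-0.1 [202.3 244.3]
-0.06 [245.4 244. ]
0.06 [381.7 243.1]
0.12 [445.9 242.6]
front [2.63, -0.12, 7.08, 0.01, -0.01, -0.01]
in [-8.74, -0.12, 18.33, 0.01, -0.01, -0.01]
set [-7.9, -0.13, 19.18, 0.01, -0.01, -0.01]
```

View pics/w15.png

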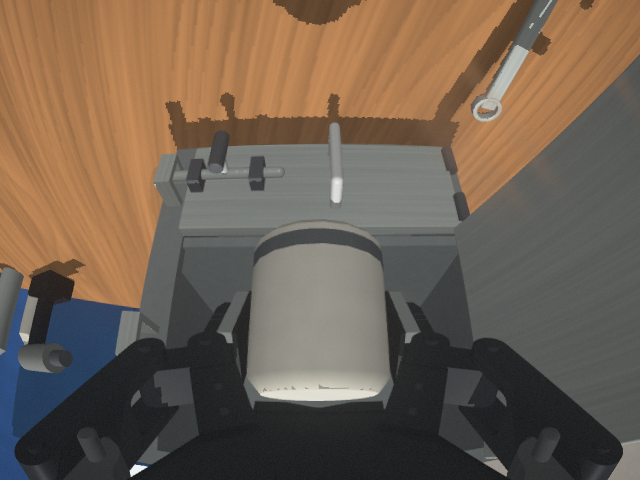

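```bash
python3 - <<'E'
from kin import *
im=cv2.imread("pics/w15.png"); cv2.imwrite("pics/w15c.png",cv2.resize(im[210:270,160:260],None,fx=7,fy=7,interpolation=cv2.INTER_CUBIC))
g=cv2.cvtColor(im,cv2.COLOR_BGR2GRAY).astype(int)
for c in (205,220,235): print(c,g[226:252,c])
im=cv2.imread("pics/w8.png");g=cv2.cvtColor(im,cv2.COLOR_BGR2GRAY).astype(int)
for c in (245,265,280): print(c,g[328:352,c])
E
```

```text
205 [129 134 117 107 107 105 105 103 106  95  71  87 101  98 100 102 100 102
 100 100  95  88  85  85  84  85]
220 [130 129 113 106 105 104 103 103  98  91  88  96 101 100 101 102 101  99
 100 101  96  88  87  87  86  85]
235 [130 128 109 107 107 106 105 104 100  94  89  94 100  99 100 101 100 100
  99 100  97  89  85  85  85  86]
245 [109 111 112 114 112 112 112 101  90  88  89  88  88  85  77  74  73  73
  72  71  74  74  76  72]
265 [111 110 112 113 111 113 111 118  94  90  90  89  90  89  82  75  74  74
  74  75  74  76  74  75]
280 [110 114 112 112 111 111 113 117 103  91  90  90  89  90  84  79  73  76
  75  74  74  74  76  72]
```

View pics/w15c.png

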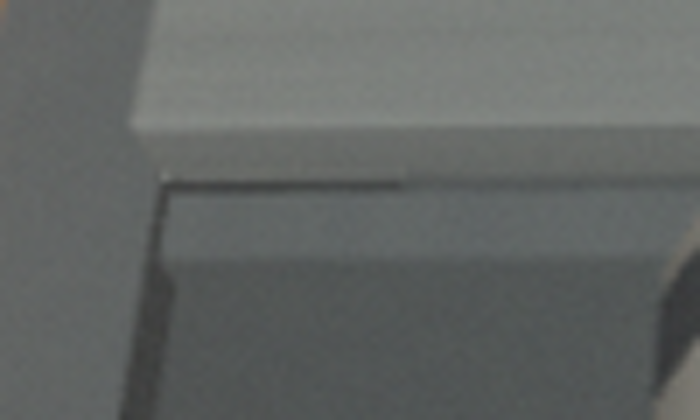

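```bash
python3 - <<'E'
from kin import *
K=cam("wrist")[0]
def L(f): d=np.load(f); return (K,d[:9].reshape(3,3),d[9:])
A,B=L("w8.npy"),L("w15.npy")
for z,x in ((.112,-.111),(.112,-.110),(.12,-.110),(.12,-.10)): print(z,x,proj("wrist",cab(x,-.07,z),A).round(1),proj("wrist",cab(x,-.07,z),B).round(1))
# intersect the two edge planes: row edges at y=-.07 plane (cabinet y known plane): solve in x,z
for ra,rb,n in ((342.4,246.6,"edge"),(335.6,236,"door/gap")):
    f=lambda v:[proj("wrist",cab(v[0],-.07,v[1]),A)[1]-ra,proj("wrist",cab(v[0],-.07,v[1]),B)[1]-rb]
    print(n,least_squares(f,[-.11,.12]).x.round(4))
E
```

```text
0.112 -0.111 [255.7 337. ] [235.1 235.7]
0.112 -0.11 [255.8 337.1] [235.3 236.2]
0.12 -0.11 [255.5 341.2] [234.4 244.1]
0.12 -0.1 [256.4 342.4] [236.5 249.4]
edge [-0.1097  0.1224]
door/gap [-0.1013  0.1067]
```

```bash
python3 -m jog '[[[1,1.3,0,3.5,0,0,0],[1,2.4,-0.1,6.8,0.01,-0.01,-0.01],[1,2.4,-0.1,6.8,0.01,-0.01,-0.01],[1,0.2,-0.1,9,0.01,-0.01,-0.01],[1,-2,-0.1,11.2,0.01,-0.01,-0.01],[1,-4,-0.1,13.2,0.01,-0.01,-0.01],[1,-6,-0.1,15.2,0.01,-0.01,-0.01],[1,-7.5,-0.1,16.8,0.01,-0.01,-0.01],[1,-8.8,-0.1,18.1,0.01,-0.01,-0.01],[1,-8.8,-0.1,18.1,0.01,-0.01,-0.01],[1,-8.8,-0.1,18.1,0.01,-0.01,-0.01]]]' 45; python3 - <<'E'
from kin import *
s=st(); cv2.imwrite("pics/w16.png",bot.read_camera("wrist")[:,:,::-1])
Rg=orient(np.pi/4,YAW); off=np.array([.028,-.109,-.1468]); b=np.array(s["tool_pos"])+off-C0; print("filter base in cab",b@OX,b@OY,b[2])
print("set",delta(Rg,cab(-.06,0,.12)-off,s).round(2).tolist())
E
```

```text
time: 18.7
tool_pos: [0.5065, -0.0324, 0.2821]
tcp_rot: [1.486, 1.941, -0.626]
wrist_force: [-0.5, -1.2, -3.6]
width: 0.612
t 18.7 q [ 0.13   0.084  2.167 -0.963  1.033  0.449] tcp [ 0.5065 -0.0324  0.2821] z [ 0.181 -0.688 -0.703] F [-0.5 -1.2 -3.6] w 0.612
filter base in cab -0.06108313390054367 0.000364943434187083 0.13534349286725847
set [1.01, -0.03, 1.16, -0.0, 0.01, 0.0]
```

View pics/w16.png

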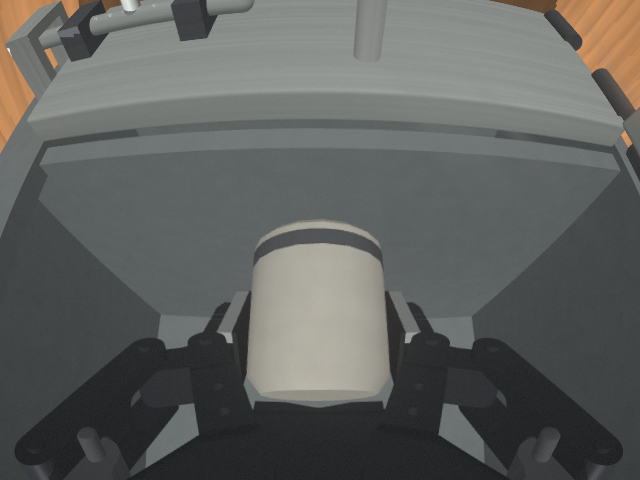

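```bash
python3 -m jog '[[[1,0.4,0,0.4,0,0.01,0],[1,0.7,0,0.7,0,0.01,0],[1,0.9,0,0.9,0,0.01,0],[1,0.9,0,0.9,0,0.01,0],[1,0.9,0,0.9,0,0.01,0]]]' 45
```

```text
time: 19.38
tool_pos: [0.506, -0.0334, 0.2686]
tcp_rot: [1.493, 1.949, -0.622]
wrist_force: [0.1, -0.2, -2.7]
width: 0.619
```

```bash
python3 -m jog '[[[1,0.1,0,0.1,0,0,0],[1,0.1,0,0.1,0,0,0],[1,0.1,0,0.1,0,0,0]]]' 45;python3 -m jog '[[[1,0.1,0,0.1,0,0,0],[1,0.1,0,0.1,0,0,0]]]' 45
```

```text
time: 19.75
tool_pos: [0.5059, -0.0334, 0.2672]
tcp_rot: [1.493, 1.949, -0.621]
wrist_force: [-0.9, -0.4, -3.3]
width: 0.618
time: 20.0
tool_pos: [0.5061, -0.0334, 0.2668]
tcp_rot: [1.492, 1.947, -0.622]
wrist_force: [-3.3, 1.4, 3.5]
width: 0.619
```

```bash
python3 -m jog '[[[0.3,0,0,0,0,0,0],[0.1,0,0,0,0,0,0],[0.1,0,0,0,0,0,0],[0.1,0,0,0,0,0,0]]]' 45; python3 - <<'E'
from kin import *
s=st(); cv2.imwrite("pics/w17.png",bot.read_camera("wrist")[:,:,::-1])
E
```

```text
time: 20.5
tool_pos: [0.506, -0.0334, 0.2658]
tcp_rot: [1.492, 1.949, -0.621]
wrist_force: [0.1, -0.1, -0.4]
width: 0.898
t 20.5 q [ 0.126  0.107  2.177 -0.97   1.009  0.472] tcp [ 0.506  -0.0334  0.2658] z [ 0.177 -0.681 -0.71 ] F [ 0.1 -0.1 -0.4] w 0.898
```

View pics/w17.png

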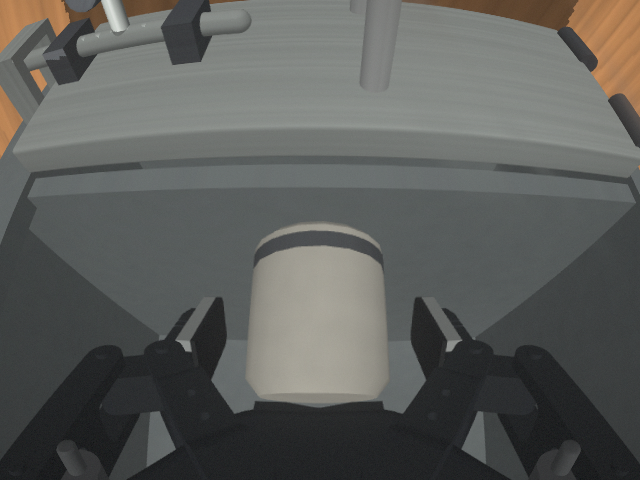

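Released, and the filter is standing. I'll back straight out along the tool axis.

```bash
python3 -m jog '[[[0.1,0,0,-1.5,0,0,0],[0.1,0,0,-4,0,0,0],[0.1,0,0,-7,0,0,0],[0.1,0,0,-10,0,0,0],[0.1,0,0,-14,0,0,0],[0.1,0,0,-18,0,0,0],[0.1,0,0,-18,0,0,0],[0.1,0,0,-18,0,0,0]]]' 45; python3 - <<'E'
from kin import *
s=st(); M=cam("wrist");cv2.imwrite("pics/w18.png",bot.read_camera("wrist")[:,:,::-1])
for P in (cab(-.06,0,.12),cab(-.06,0,.182)): print(proj("wrist",P,M))
cv2.imwrite("pics/s18.png",bot.read_camera("side")[:,:,::-1])
cv2.imwrite("pics/t18.png",bot.read_camera("top")[:,:,::-1])
E
```

```text
time: 21.55
tool_pos: [0.4736, 0.0893, 0.3934]
tcp_rot: [1.492, 1.949, -0.621]
wrist_force: [0.2, 0.5, 0.9]
width: 0.906
t 21.55 q [ 0.388 -0.042  2.06  -0.797  1.346  0.402] tcp [0.4736 0.0893 0.3934] z [ 0.178 -0.681 -0.71 ] F [0.2 0.5 0.9] w 0.906
[318.13984343 191.57899126]
[317.62915914 252.62064799]
```

View pics/w18.png

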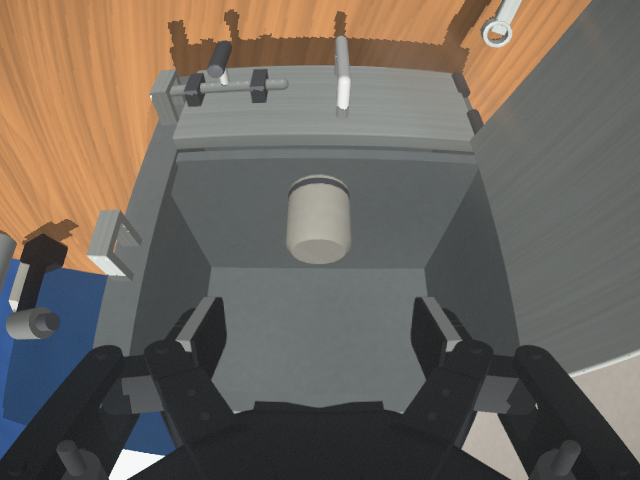

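View pics/s18.png

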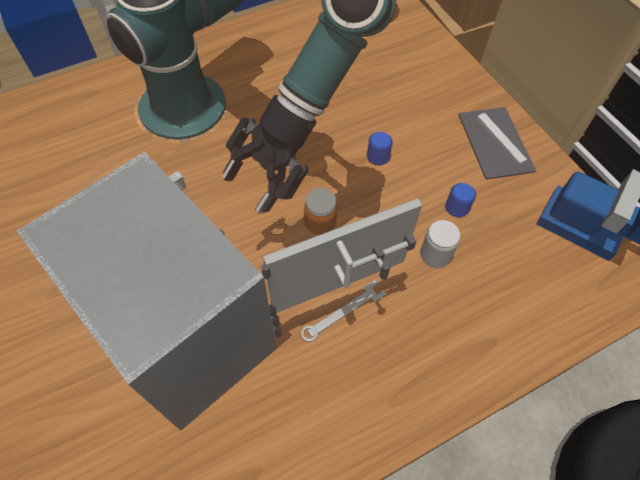

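View pics/t18.png

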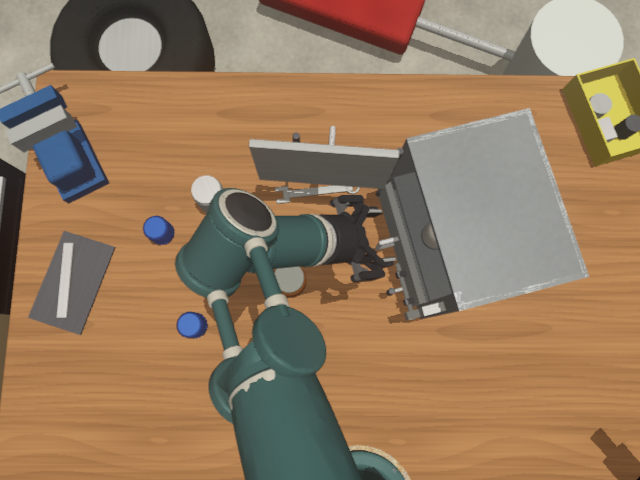

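The wrist picture shows the filter upright on the shelf at about (319, 220). The lower door is shut, with its bolt still in the keeper at about (165, 95). In the top picture the upper half-door runs from (405, 155) to (252, 148), wide open, and the hand is clear of everything. The tin, jar, spanner and blue look-alikes are where they started, so I'm handing in.

```bash
python3 - <<'E'
from h import *
st(); print(bot.finish_job())
E
```

```text
t 21.7 q [ 0.387 -0.041  2.061 -0.797  1.346  0.402] tcp [0.4736 0.0885 0.3923] z [ 0.175 -0.682 -0.71 ] F [0.2 0.3 0.3] w 0.9
the job is handed in; nothing more can be done
None
```

The job is done and handed in at about 22 s of the 67 s allowed. The upper bolt is drawn about 32 mm and its half-door stands open at about 1.88 rad, past square. The white filter is upright and released on the shelf, its centre about 50 mm behind the front plane.

**Last checks:**
- **Final pictures:** the lower half-door is shut and its bolt is in its keeper. By eye, the tin, jar, spanner and blue look-alikes are where they started. The hand was clear, with no meaningful wrist force.
- **Heights:** the shelf edge measured 122 mm (text says 120). The filter's top measured 61 mm above the bench (text says 62).
- **Calibration:** the two fixed cameras disagreed by up to 8 mm on the cabinet's roof corners. The bolt grip and bar handle agreed to within 3 mm, and I aimed by those.

**What went wrong:**
- **Stray move:** at about 6 s I sent a two-row move by mistake, meaning only to plan the release. It opened the gripper off the bolt pin beside the open door, and I saw no damage.
- **Door swung back:** by about 8.6 s the door had come back to about 1.15 rad, most likely dragged by the hand as it moved away. I pushed it wide open again from inside with closed fingers before touching the filter, so the order asked for was kept.

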